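# Hold the sieve over the bowl on the kitchen scale

## Task

Get set for weighing sifted flour: first put the blue bowl upright in the middle of the kitchen scale's round steel platform, set down gently and let go. Then pick up the sieve, carry it over the pine tray of jars and finish holding it still and level, centred over the bowl with its underside one to two centimetres above the rim; it must never touch the bowl or the scale, or the reading would be false. Leave everything else standing where it is and do not press the igniter; the program finishes while the gripper still holds the sieve there.

Things in the scene. Friction and masses are not known exactly. Their poses are not given: they have to be found in the camera images.
- bowl_mid (a point): blue stoneware bowl, loose, 0.3 to 0.5 kg, open at the top: 128 mm outside diameter at the rim, 66 mm high, wall 8 mm thick and upright over its top 26 mm, foot 72 mm in diameter, inner floor 9 mm above its underside; it can be lifted by pinching the wall at any point of the rim from above. The point lies on its axis half-way up: 33 mm above its underside and 33 mm below the rim; z is its axis, upwards
- scale_top (a point): flat white kitchen scale, fixed to the worktop, 200 by 150 mm, with a round steel platform 128 mm in diameter that does not give under load; the point is the centre of the platform's upper face, 24 mm above the worktop; its -x axis points along the scale to the dark display (the body reaches 112 mm that way, 88 mm the other way and 75 mm to each side), whose part of the body is 6 mm lower than the platform
- sieve_cup (a point): small stainless sieve, loose, 0.10 to 0.17 kg, standing on its flat mesh bottom: a round open mesh cup 46 mm deep, 100 mm across the rim (about 104 mm with the rim wire) and 68 mm across the bottom. The point lies on the cup's axis half-way up: 23 mm above its underside. z is its axis, upwards; its level handle runs out along -x, two small rest ears stick out to 66 mm along +x
- sieve_grip (a point): where to take the sieve's handle: 82 mm along -x from the cup's axis and 42 mm above the sieve's underside, at the middle of the handle's section. The handle is a straight steel bar 13 mm wide (along y) and 10 mm high that runs from 52 to 152 mm from the cup's axis, with a small hanging ring beyond its end; axes as those of sieve_cup
- tray: pine condiment tray, fixed, 290 mm (x) by 110 mm (y), rim 30 mm high; origin under its centre. It stands between the scale (on its -y side) and the bowl and sieve (on its +y side) and holds the jar, the mill and the tin in a row along x, in any order; the tallest top is 146 mm above the worktop
- jar_mid (a point): lever-top glass jar with orange rubber ring, glass lid and wire bail, full of walnuts, loose, stands in the tray: 78 mm in diameter (81 with the wire lever), 133 mm high; the point is its centre, 66 mm above its underside. Leave alone
- mill_mid (a point): dark wooden pepper mill, loose, stands in the tray: 52 mm in diameter, 138 mm high; the point is its centre, 69 mm above its underside. Leave alone
- tin_mid (a point): green tea tin with an aluminium cap, loose, stands in the tray: 73 mm in diameter, 93 mm high; the point is its centre, 46 mm above its underside. Leave alone
- mug_mid (a point): white mug, loose, 76 mm in diameter, 85 mm high, its handle reaches 37 mm out at one side; the point is its centre, 42 mm above its underside. Leave alone
- salt_mid (a point): terracotta salt pot with a knob lid, loose, 84 mm in diameter, 80 mm high; the point is its centre, 40 mm above its underside. Leave alone
- spoon: flat wooden spoon lying on the worktop beyond the tray, 230 mm long along its x axis and 12 mm high; leave alone
- igniter (a joint): push-button gas igniter, pressed downwards: 0 m as it stands, 0.006 m fully pressed (6 N). Its grey box, 63 mm high with the button, stands on a steel plate of 75 by 150 mm beside the steel lighter holder, whose stick lighter reaches 208 mm above the worktop, at the far side of the table behind the scale (x about 0.76 m, y about -0.33 to -0.27 m, fixed). Do not press

How it is judged (in metres and radians):
On the way, in this order (a step that is already met when the one before it is completed fails the run):
1. the bowl stands upright in the middle of the scale's platform, let go (horizontal distance between bowl_mid and scale_top below 0.012 m and z of bowl_mid in the frame of scale_top between 0.029 and 0.037 m and angle between bowl_mid's own z axis and vertical below 0.07 rad and contact force between bowl and the fingers below 0.05 N and contact force between bowl and the arm below 0.05 N and linear speed of bowl below 0.02 m/s), for 0.3 s.
2. the sieve, held in the gripper, passes over the pine tray of jars (contact force between sieve and the fingers above 0.5 N and z of sieve_cup in the frame of tray above 0.11 m and y of sieve_cup in the frame of tray between -0.06 and 0.06 m), for 0.05 s.
At the end, for the whole second after the job is handed in: Bowl upright (4 degrees) on the platform, centred within 12 mm, free of the robot, at rest; sieve held still in the gripper, level within 7 degrees, its axis within 12 mm of the bowl's, its underside 4 to 30 mm above the rim, touching neither bowl nor scale (all of step 1 and horizontal distance between sieve_cup and bowl_mid below 0.012 m and z of sieve_cup in the frame of bowl_mid between 0.06 and 0.086 m and angle between sieve_cup's own z axis and vertical below 0.12 rad and contact force between sieve and the fingers above 0.5 N and contact force between sieve and bowl below 0.02 N and contact force between sieve and scale below 0.02 N and linear speed of sieve below 0.02 m/s); the arm keeps its last pose, push and grip.
It fails at once if the sieve touches the bowl or the scale (contact force between sieve and bowl above 0.3 N or contact force between sieve and scale above 0.3 N).
It fails at once if the bowl is let go in the air (more than a centimetre above the platform) or set down hard (over 40 N on the scale) ((height (world z) of bowl_mid above 0.068 m and contact force between bowl and the fingers below 0.02 N and contact force between bowl and the arm below 0.02 N) or contact force between bowl and scale above 40 N).
It fails at once if something else is moved by more than 20 mm or tipped (distance of any of jar_mid, mill_mid, tin_mid, mug_mid, salt_mid, spoon from where it was at the start of the episode above 0.02 m or angle between any of jar_mid, mill_mid, tin_mid, mug_mid, salt_mid's own z axis and vertical above 0.3 rad).
It fails at once if the igniter button is pressed (value of joint igniter above 0.003 m).
It also fails if it takes over 69 s, if anything falls off the work surface, if the arm or the gripper's body presses on something with over 40 N, if the wrist force passes 120 N, or if a joint passes its speed limit or range.

## Robot

A 6-joint arm with a two-finger parallel gripper is mounted at the origin on the work surface. World frame = base frame: x ahead of the robot, y to its left, z up, the work surface at z = 0. Lengths are in mm, angles in degrees, forces in N, time in s.
With the tool pointing down it reaches from about 300 to 850 mm from the base axis. Payload 4.2 kg.
Tool frame: the origin (TCP) lies at the very end of the fingers, on their centre line; the grasp point (between the pads) lies 19 mm behind it; z points along the fingers, x is the direction in which the jaws open and shut, and the axes are right-handed (so a half turn about z gives the same grasp; the last joint's range is limited). The gripper opens to 91 mm and grips with 3 to 60 N. Pads are 32 mm wide; open, the fingers measure 118 mm over their backs; the gripper's body (76 mm by 178 mm) begins 60 mm behind the grasp point.
Start: joints at [62.051, 18.312, 89.639, -0, 72.044, -1.146], TCP at [259.286, 513.239, 213.976] pointing down, gripper open.
Joint ranges: [-177.97, 177.97], [-48.28, 115.42], [12.27, 149.76], [-77.06, 257.06], [2.81, 150.46], [-146.56, 146.56]. Speed limits (degrees/s): [147.25, 147.25, 180, 180, 180, 180].

## Interface

Orientations are given as [roll, pitch, yaw] about the fixed x, y, z axes, in that order (R = Rz(yaw) Ry(pitch) Rx(roll)).
In Python, from workcell import env gives the robot as it stands.
- The arm moves only by the tool servo_tool, never from a script. Its argument "plan" is a list of rows, each a list of 3 entries, a list of its own where there are three numbers: the turn, a rotation vector about the tool's x, y, z in degrees, then the shift along the tool's x, y, z in mm, then the finger opening in mm, from 0 to 91.2. In form: [[[ax, ay, az], [dx, dy, dz], claw], ...]. A call has exactly 10 rows; each row shifts and turns the pose as measured when the row begins, along the tool's axes as they then stand; what a row does not reach is not made up. A row lasts 1/8 s, in which the tool goes at most 62.5 mm and 10.7 degrees, less where a joint would pass 70% of its speed; a pose out of reach is approached as far as the arm can. A call with a gripper value outside its range is refused whole. The fingers move at their own pace and stop on an object; "squeeze" is the grip in N (left out, the last holds). Time passes only in rows, so rows that do not move let the fingers close, or fill a call up. It gives the time, the measured TCP pose, the force and the opening at its end, in the units of the state.
- env.state(): the state, without advancing time (a new reading comes with each control period).
- env.grab_frame(name): name is "scene" or "side" or "wrist"; returns a dict with "pixels" (480x640x3 uint8, red, green, blue), "intrinsics" (3x3 intrinsics, pixels), "eye" and "attitude" of the camera in the world. Camera axes: x right, y up, looking along -z (the intrinsics and any distortion apply to the point x, -y, -z); pixel columns grow to the right and rows downward; lengths in mm; the calibration is good to about 2 mm. The wrist camera is an equidistant fisheye: a pixel r from the principal point sees the ray r / f radians off the axis. A picture is of the moment at which its call begins. There is no depth.
- env.job_done(): hands the job in, once; it reports no verdict.
The state is a dict: "time_s": time; "qpos": joint angles; "qvel": joint speeds; "effort": joint torques, N m; "ee_pos": TCP position; "ee_rot": TCP orientation; "force": force on the tool from outside, world axes, zero at the start; "torque": the same for the moment, N m; "gripper_width": finger opening in mm.
Only numpy, scipy, OpenCV 4.12 (cv2) and the standard library are available. Lean on these libraries where they do the work, as an engineer would, in place of code of your own. Each camera call takes 0.05 s, during which the arm holds its last target.

## Working session

There is one attempt and no reset: what is moved stays moved. The work goes in short steps, Python scripts to look and compute and a tool call to move; the robot and the scene stay as the last step left them, time stands still between calls to the robot, and variables do not carry over. Pictures are saved under pics/ and viewed, and the job is handed in when it is done.

Besides the shell and the picture viewer there is one more tool, called after "Request:" by a JSON object that holds its "name" and its "arguments", one argument or row to a line. servo_tool: Moves the arm, as the interface text tells. Its arguments: {"type":"object","properties":{"plan":{"type":"array"},"squeeze":{"type":"number"}},"required":["plan"]}

```bash
ls; mkdir -p pics; cat > h.py <<'E'
import numpy as np,cv2
from workcell import env
from scipy.spatial.transform import Rotation as R
def grab(n,f):
    d=env.grab_frame(n); cv2.imwrite('pics/'+f,d['pixels'][:,:,::-1])
    import pickle; pickle.dump(d,open('pics/'+f+'.pkl','wb')); return d
E
python3 - <<'E'
from h import *
print(env.state())
for n in ['scene','side','wrist']:
    d=grab(n,n+'0.png'); print(n,{k:v for k,v in d.items() if k!='pixels'})
E
```

```text
pics
{'time_s': 0.0, 'qpos': array([ 6.20510204e+01,  1.83495267e+01,  8.97075616e+01, -9.14120354e-04,
        7.20443913e+01, -1.14454881e+00]), 'qvel': array([0.00268449, 0.02551788, 0.01713848, 0.08646996, 0.02501724,
       0.0954463 ]), 'effort': array([-1.67836577e-03, -4.12458980e+01, -2.31975031e+01,  7.24125886e-02,
        4.55535657e-02, -1.61104763e-04]), 'ee_pos': array([259.04106474, 512.75957885, 213.13366003]), 'ee_rot': array([-1.79998842e+02,  1.01476688e-01,  6.31958528e+01]), 'force': array([ 0.1854906 , -0.70081229,  0.41123743]), 'torque': array([ 0.00987706, -0.0221443 ,  0.02225767]), 'gripper_width': 91.21060088142785}
scene {'intrinsics': array([[602.03682666,   0.        , 317.25333015],
       [  0.        , 602.03682666, 246.17424286],
       [  0.        ,   0.        ,   1.        ]]), 'eye': array([1366.30927297,  317.53193293,  871.08133579]), 'attitude': array([ 44.9788477 ,  -0.32667726, 111.15717653])}
side {'intrinsics': array([[586.4811264 ,   0.        , 321.02432195],
       [  0.        , 586.4811264 , 240.38129078],
       [  0.        ,   0.        ,   1.        ]]), 'eye': array([  337.35831684, -1057.72049979,   848.18898182]), 'attitude': array([ 55.93998725,  -0.13157796, -14.29322926])}
wrist {'intrinsics': array([[371.64829954,   0.        , 315.32018622],
       [  0.        , 371.64829954, 238.62490237],
       [  0.        ,   0.        ,   1.        ]]), 'eye': array([189.03911809, 547.38344203, 383.81667879]), 'attitude': array([-16.14802442,   0.14064728,  63.23574306])}
```

View pics/scene0.png

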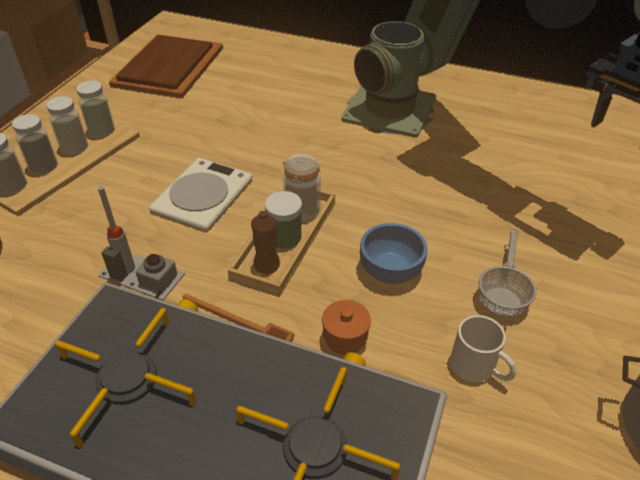

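View pics/side0.png

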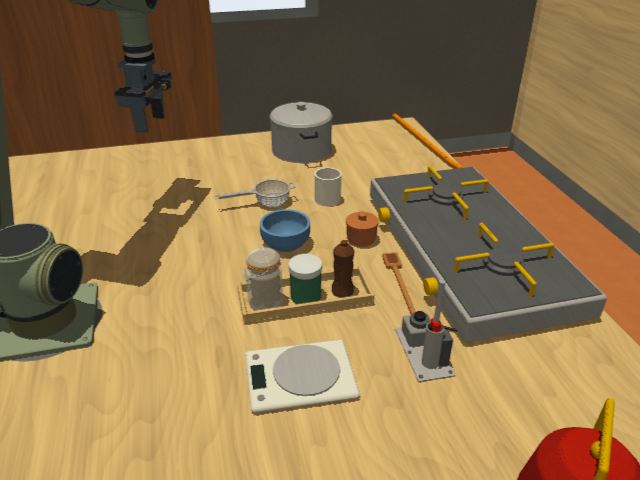

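View pics/wrist0.png

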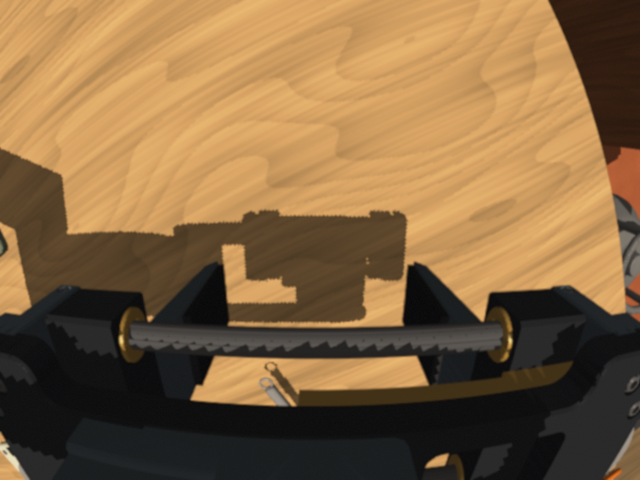

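The scene view shows the bowl at about (393,252), the sieve at (507,292), the scale at (200,192), and the mill, tin and jar at about (265,240), (283,220) and (302,190). In the side view the bowl is at (285,230), the sieve at (272,193) and the platform at (306,369). I'll enlarge both.

```bash
python3 - <<'E'
import cv2,numpy as np
def crop(f,x,y,w,h,s): return cv2.resize(cv2.imread(f)[y:y+h,x:x+w],None,fx=s,fy=s,interpolation=cv2.INTER_CUBIC)
a=crop('pics/scene0.png',350,210,200,120,4); cv2.imwrite('pics/sc_a.png',a)
a=crop('pics/scene0.png',140,150,200,145,4); cv2.imwrite('pics/sc_b.png',a)
a=crop('pics/side0.png',210,170,150,90,5); cv2.imwrite('pics/si_a.png',a)
a=crop('pics/side0.png',230,235,160,120,5); cv2.imwrite('pics/si_c.png',a)
a=crop('pics/side0.png',235,335,130,80,6); cv2.imwrite('pics/si_b.png',a)
E
```

```text
(no output)
```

View pics/sc_a.png

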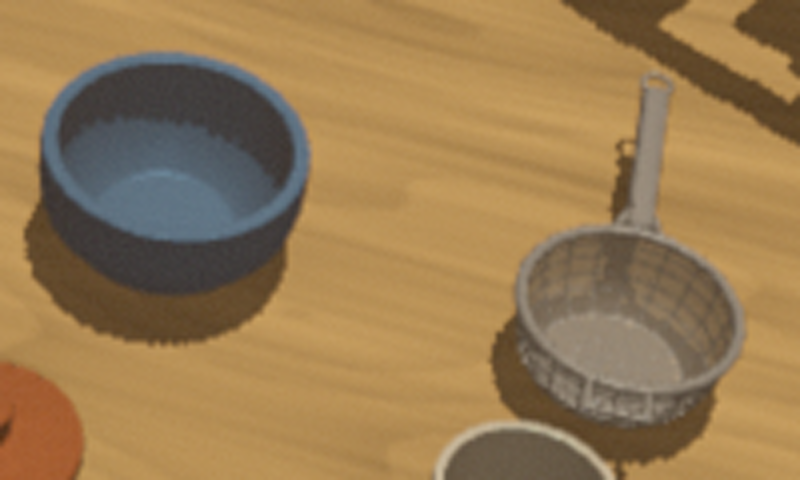

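View pics/sc_b.png

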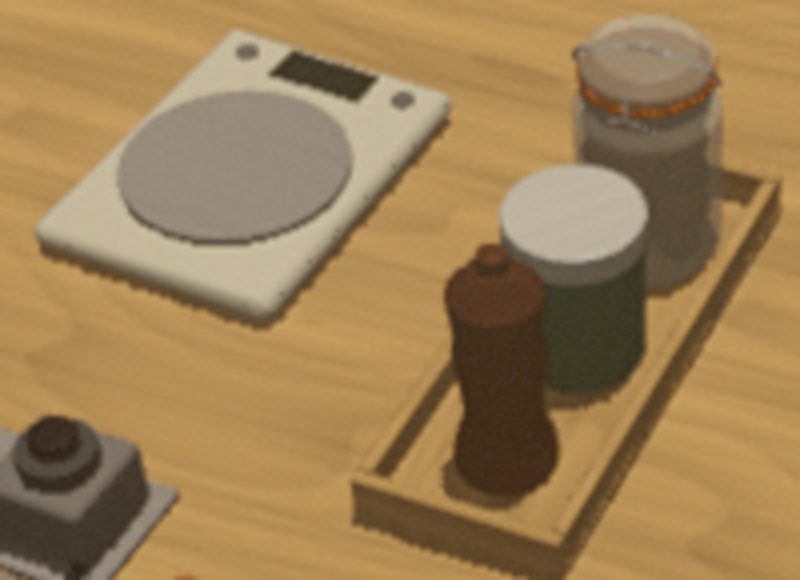

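View pics/si_a.png

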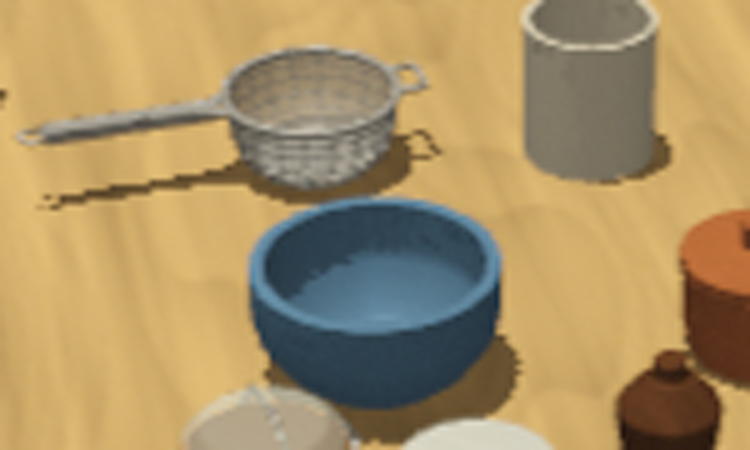

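View pics/si_b.png

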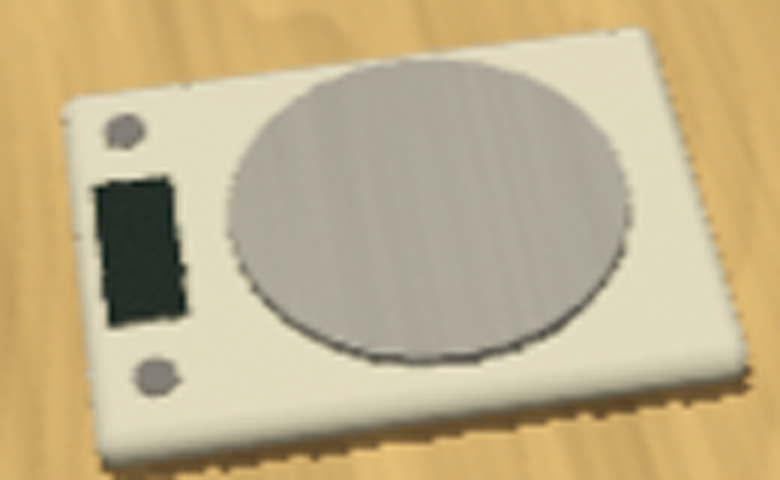

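View pics/si_c.png

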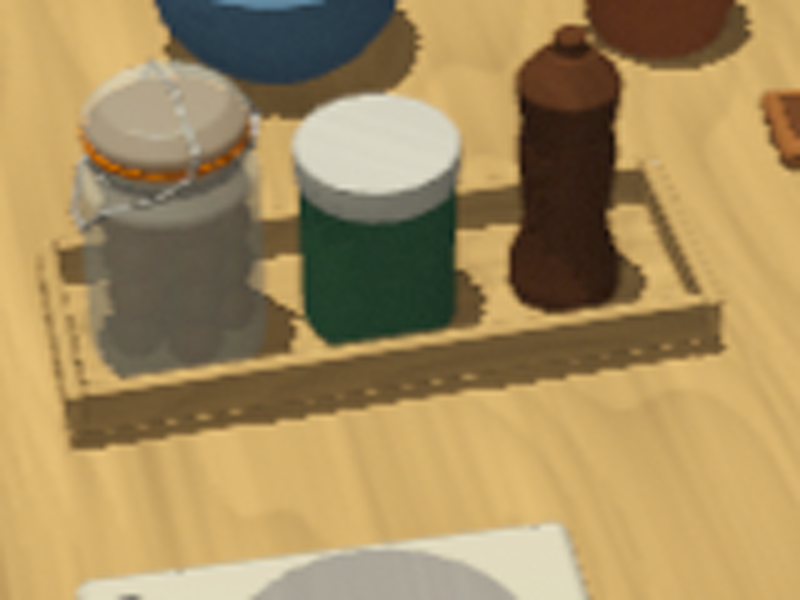

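```bash
cat >> h.py <<'E'
import pickle
from scipy.optimize import least_squares
def load(f): return pickle.load(open('pics/'+f+'.pkl','rb'))
def rays(d,p,fish=False):
    p=np.atleast_2d(np.array(p,float)); K=d['intrinsics']
    x=(p[:,0]-K[0,2])/K[0,0]; y=(p[:,1]-K[1,2])/K[1,1]
    if fish:
        r=np.hypot(x,y)+1e-12; v=np.c_[np.sin(r)*x/r,-np.sin(r)*y/r,-np.cos(r)]
    else: v=np.c_[x,-y,-np.ones(len(x))]
    return R.from_euler('xyz',d['attitude'],degrees=True).apply(v)
def plane(d,p,z,fish=False):
    v=rays(d,p,fish); e=d['eye']; return e+v*((z-e[2])/v[:,2])[:,None]
def proj(d,P,fish=False):
    P=np.atleast_2d(P); c=R.from_euler('xyz',d['attitude'],degrees=True).inv().apply(P-d['eye']); K=d['intrinsics']
    x,y,z=c[:,0],-c[:,1],-c[:,2]
    if fish:
        r=np.hypot(x,y)+1e-12; th=np.arctan2(r,z); return np.c_[K[0,2]+K[0,0]*th*x/r,K[1,2]+K[1,1]*th*y/r]
    return np.c_[K[0,2]+K[0,0]*x/z,K[1,2]+K[1,1]*y/z]
def uncrop(p,off,s): return (np.atleast_2d(np.array(p,float))+.5)/s-.5+np.array(off)
def circ(Q,r):
    Q=np.asarray(Q)[:,:2]; f=lambda c:np.hypot(*(Q-c).T)-r
    s=least_squares(f,Q.mean(0)); return s.x,s.fun
E
python3 - <<'E'
from h import *
np.set_printoptions(precision=1,suppress=True)
S=load('scene0.png');D=load('side0.png')
def do(n,sc,oc,ss,si,oi,s2,z,r):
    A=plane(S,uncrop(sc,oc,ss),z);B=plane(D,uncrop(si,oi,s2),z)
    for X in(A,B,np.r_[A,B]): print(n,*circ(X,r))
do('bowl',[(41,150),(80,85),(165,53),(250,83),(309,155),(180,243)],(350,210),4,[(250,270),(500,265),(375,198),(375,333)],(210,170),5,66,64)
do('sieve',[(516,290),(744,325),(650,393)],(350,210),4,[(222,100),(402,88),(310,46),(312,135)],(210,170),5,45,52)
do('plat',[(118,165),(352,160),(243,90),(225,239)],(140,150),4,[(229,212),(630,210),(432,58),(430,358)],(235,335),6,24,64)
print('handle',plane(S,uncrop([(657,85),(648,180),(640,225)],(350,210),4),44),plane(D,uncrop([(30,136),(130,118),(222,103)],(210,170),5),44))
print('tray',plane(S,uncrop([(353,485),(560,540),(780,180)],(140,150),4),30),plane(D,uncrop([(75,400),(720,303),(650,165),(45,250)],(230,235),5),30))
print('tops mill',plane(S,uncrop([(490,250)],(140,150),4),137),plane(D,uncrop([(570,33)],(230,235),5),137))
print('tin',plane(S,uncrop([(574,213)],(140,150),4),93),plane(D,uncrop([(376,144)],(230,235),5),93))
print('jar',plane(S,uncrop([(650,60)],(140,150),4),128),plane(D,uncrop([(165,110)],(230,235),5),128))
print('disp',plane(D,uncrop([(140,250)],(235,335),6),18))
print('mug',plane(D,[328,172],85),plane(S,[483,333],85),'salt',plane(S,[347,316],80),'ign',plane(S,[153,260],63))
E
```

```text
bowl [562.9 165.8] [-0.6 -3.7  2.2 -3.5 -1.  -3. ]
bowl [556.7 163.7] [-1.7 -1.7 -1.1 -0.9]
bowl [560.5 165. ] [-0.4 -5.4 -0.4 -5.4 -0.8 -0.4  1.8 -4.9 -3.   1.2]
sieve [563.  382.8] [-1.2 -1.2  0.1]
sieve [563.9 385.3] [-1.1 -1.  -0.3 -0. ]
sieve [563.7 384. ] [-0.2 -2.3 -1.  -1.3 -1.1  1.  -1.3]
plat [ 508.6 -288.2] [-0.3 -0.3 -0.4 -0.4]
plat [ 506.1 -289.2] [-0.6 -0.6 -0.1 -0. ]
plat [ 507.3 -288.6] [-0.2 -0.4 -1.7  0.9  0.5 -1.7 -0.9  0.8]
handle [[409.6 373.6  44. ]
 [478.5 379.2  44. ]
 [510.  380.1  44. ]] [[404.6 372.4  44. ]
 [460.5 379.1  44. ]
 [512.7 383.6  44. ]]
tray [[ 704.5 -115.1   30. ]
 [ 700.4   -9.9   30. ]
 [ 420.2   -3.2   30. ]] [[ 413.9 -115.6   30. ]
 [ 696.7 -121.    30. ]
 [ 697.2  -17.1   30. ]
 [ 415.3  -11.8   30. ]]
tops mill [[635.6 -68.7 137. ]] [[645.2 -53.6 137. ]]
tin [[551.9 -64.9  93. ]] [[558.6 -53.6  93. ]]
jar [[466.5 -58.9 128. ]] [[467.6 -54.9 128. ]]
disp [[ 414.5 -281.6   18. ]]
mug [[721.4 363.3  85. ]] [[719.  359.1  85. ]] salt [[762.6 141.8  80. ]] ign [[ 756.7 -239.5   63. ]]
```

```bash
cat >> h.py <<'E'
def rows(pos,yaw,n,tilt=True):
    """n equal rows from the measured pose to a down-pointing pose; prints per-row turn and shift"""
    s=env.state(); T=R.from_euler('xyz',s['ee_rot'],degrees=True); G=R.from_euler('xyz',[180,0,yaw],degrees=True)
    rv=(T.inv()*G).as_rotvec(degrees=True)/n; step=(np.array(pos)-s['ee_pos'])/n
    print('t',s['time_s'],'at',s['ee_pos'].round(1),s['ee_rot'].round(2),'F',s['force'].round(1),'w',round(s['gripper_width'],1))
    print('turn/row',rv.round(2))
    for i in range(n):
        Ti=T*R.from_rotvec(rv*i,degrees=True)
        print(i,Ti.inv().apply(step).round(1))
E
python3 -c "
from h import *
rows([500,165,190],0,9)"
```

```text
t 0.15 at [259.1 512.9 213.3] [-1.80e+02  8.00e-02  6.32e+01] F [-0.2 -0.8  0.3] w 91.1
turn/row [0.   0.01 7.02]
0 [-22.4  41.3   2.6]
1 [-17.2  43.8   2.6]
2 [-11.7  45.5   2.6]
3 [-6.1 46.6  2.6]
4 [-0.3 47.   2.6]
5 [ 5.4 46.7  2.6]
6 [11.1 45.7  2.6]
7 [16.6 44.   2.6]
8 [21.8 41.6  2.6]
```

Request:
{"name": "servo_tool", "arguments": {
  "plan": [
    [[0, 0, 7], [-22.4, 41.3, 2.6], 50],
    [[0, 0, 7], [-17.2, 43.8, 2.6], 50],
    [[0, 0, 7], [-11.7, 45.5, 2.6], 50],
    [[0, 0, 7], [-6.1, 46.6, 2.6], 50],
    [[0, 0, 7], [-0.3, 47, 2.6], 50],
    [[0, 0, 7], [5.4, 46.7, 2.6], 50],
    [[0, 0, 7], [11.1, 45.7, 2.6], 50],
    [[0, 0, 7], [16.6, 44, 2.6], 50],
    [[0, 0, 7], [21.8, 41.6, 2.6], 50],
    [[0, 0, 0], [0, 0, 0], 50]
  ],
  "squeeze": 55
}}

```text
time_s: 1.4
ee_pos: [501.6, 151.4, 186.6]
ee_rot: [179.8, 0.2, -1.8]
force: [-0.2, 0.6, -0.4]
gripper_width: 50.2
```

```bash
python3 -c "
from h import *
d=grab('wrist','w1.png');print(d['eye'],d['attitude']);rows([500,165,120],0,4)"
```

```text
[504.83657728 229.50930915 356.94269515] [-16.38570308   0.22170343  -1.71873668]
t 1.45 at [500.7 152.6 186.6] [179.87   0.2   -1.64] F [0.2 0.1 0. ] w 49.9
turn/row [ 0.03  0.05 -0.41]
0 [-0.2 -3.1 16.6]
1 [-0.2 -3.1 16.6]
2 [-0.2 -3.1 16.6]
3 [-0.2 -3.1 16.7]
```

View pics/w1.png

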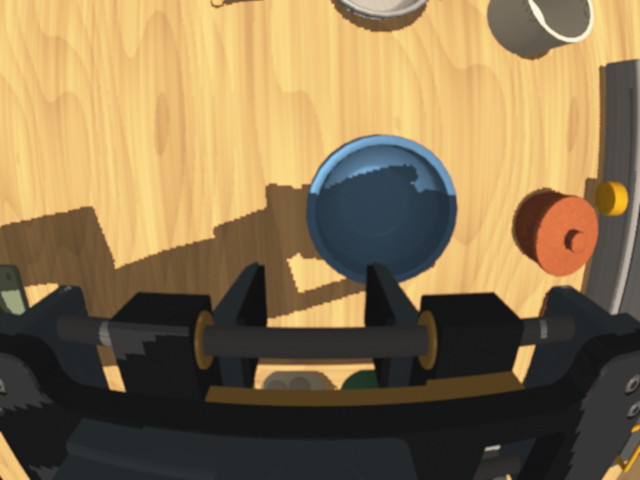

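The wrist view shows the whole bowl rim: left edge (307,210), right (457,210), top (382,135).

```bash
python3 -c "
from h import *
d=load('w1.png')
Q=plane(d,[(307,210),(457,207),(381,135),(325,160),(439,157),(322,256),(448,250)],66,True);print(Q.round(1),circ(Q,64),circ(Q,63))
d=load('w1.png');p=proj(d,[[560,165,66]],True);print(p)"
```

```text
[[495.2 168.1  66. ]
 [620.5 168.2  66. ]
 [554.9 226.8  66. ]
 [510.6 207.6  66. ]
 [602.9 209.7  66. ]
 [506.2 128.9  66. ]
 [614.8 130.6  66. ]] (array([558.52483122, 163.52953581]), array([-0.52276012, -1.8739032 , -0.65820441,  1.13959863,  0.00479226,
       -1.26408205,  1.26388213])) (array([558.50905734, 164.10380238]), array([ 0.42299266, -0.89851083, -0.23242569,  1.74035473,  0.60277284,
        0.04180521,  2.56947888]))
[[387.19738403 211.77714697]]
```

Request:
{"name": "servo_tool", "arguments": {
  "plan": [
    [[0, 0, -0.5], [-0.4, -2.5, 20], 50],
    [[0, 0, -0.5], [-0.4, -2.5, 20], 50],
    [[0, 0, -0.5], [-0.4, -2.5, 20], 50],
    [[0, 0, -0.5], [-0.2, -2.5, 20], 50],
    [[0, 0, 0], [0, -2, 20], 50],
    [[0, 0, 0], [0, 0, 6], 50],
    [[0, 0, 0], [0, 0, 0], 50],
    [[0, 0, 0], [0, 0, 0], 50],
    [[0, 0, 0], [0, 0, 0], 50],
    [[0, 0, 0], [0, 0, 0], 50]
  ]
}}

```text
time_s: 2.7
ee_pos: [495.6, 173.0, 80.5]
ee_rot: [-179.9, 0.1, 1.2]
force: [-0.2, -0.3, -0.3]
gripper_width: 50.3
```

```bash
python3 -c "
from h import *
d=grab('wrist','w2.png');grab('side','s2.png');rows([499.3,164.5,42],0,4)"
```

```text
t 2.8 at [495.6 172.9  80.4] [-1.7989e+02  7.0000e-02  1.2300e+00] F [-0.6 -1.1  0.1] w 50.3
turn/row [-0.03  0.02  0.31]
0 [0.9 2.1 9.6]
1 [0.9 2.1 9.6]
2 [0.9 2.1 9.6]
3 [0.9 2.1 9.6]
```

View pics/w2.png

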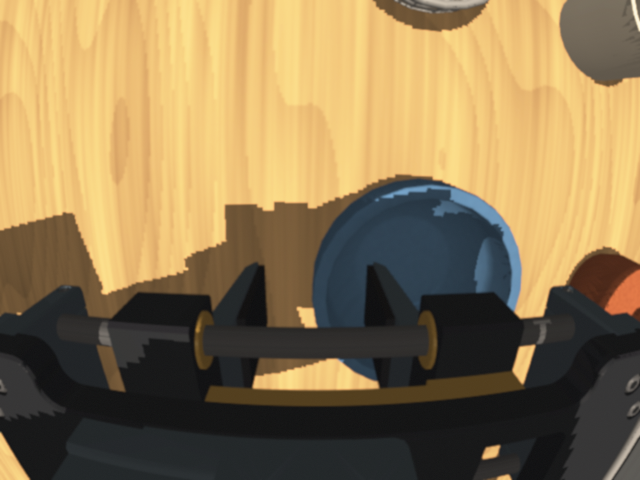

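The wrist view shows the left wall of the bowl (about x=313) between the fingers (265 and 368). Descending.

Request:
{"name": "servo_tool", "arguments": {
  "plan": [
    [[0, 0, 0.3], [1.2, 2.6, 0], 50],
    [[0, 0, 0.3], [1.2, 2.6, 0], 50],
    [[0, 0, 0.3], [1.2, 2.6, 4], 50],
    [[0, 0, 0.3], [0, 0, 8], 50],
    [[0, 0, 0], [0, 0, 10], 50],
    [[0, 0, 0], [0, 0, 10], 50],
    [[0, 0, 0], [0, 0, 5], 50],
    [[0, 0, 0], [0, 0, 1], 50],
    [[0, 0, 0], [0, 0, 0], 50],
    [[0, 0, 0], [0, 0, 0], 50]
  ]
}}

```text
time_s: 4.05
ee_pos: [499.2, 164.4, 39.1]
ee_rot: [-179.9, 0.1, -0.1]
force: [0.3, 0.2, 0.1]
gripper_width: 50.0
```

```bash
python3 -c "
from h import *
rows([499.3,164.5,42],0,4)"
```

```text
t 4.05 at [499.2 164.4  39.1] [-1.7991e+02  1.5000e-01 -7.0000e-02] F [0.3 0.2 0.1] w 50.0
turn/row [-0.02  0.04 -0.02]
0 [ 0.  -0.  -0.7]
1 [ 0.  -0.  -0.7]
2 [ 0.  -0.  -0.7]
3 [ 0.  -0.  -0.7]
```

Request:
{"name": "servo_tool", "arguments": {
  "plan": [
    [[0, 0, 0], [0, 0, -2], 30],
    [[0, 0, 0], [0, 0, 0], 20],
    [[0, 0, 0], [0, 0, 0], 10],
    [[0, 0, 0], [0, 0, 0], 2],
    [[0, 0, 0], [0, 0, 0], 2],
    [[0, 0, 0], [0, 0, 0], 2],
    [[0, 0, 0], [0, 0, 0], 2],
    [[0, 0, 0], [0, 0, 0], 2],
    [[0, 0, 0], [0, 0, 0], 2],
    [[0, 0, 0], [0, 0, 0], 2]
  ],
  "squeeze": 55
}}

```text
time_s: 5.3
ee_pos: [499.4, 164.5, 42.0]
ee_rot: [-179.9, 0.1, -0.1]
force: [-0.8, -0.4, 1.1]
gripper_width: 7.9
```

```bash
python3 -c "
from h import *
rows([499.3,164.5,242],0,9)"
```

```text
t 5.3 at [499.4 164.5  42. ] [-1.7989e+02  9.0000e-02 -9.0000e-02] F [-0.8 -0.4  1.1] w 7.9
turn/row [-0.01  0.01 -0.01]
0 [ -0.   -0.  -22.2]
1 [ -0.   -0.  -22.2]
2 [ -0.   -0.  -22.2]
3 [ -0.   -0.  -22.2]
4 [ -0.   -0.  -22.2]
5 [ -0.   -0.  -22.2]
6 [ -0.   -0.  -22.2]
7 [ -0.   -0.  -22.2]
8 [ -0.   -0.  -22.2]
```

Request:
{"name": "servo_tool", "arguments": {
  "plan": [
    [[0, 0, 0], [0, 0, -4], 2],
    [[0, 0, 0], [0, 0, -10], 2],
    [[0, 0, 0], [0, 0, -20], 2],
    [[0, 0, 0], [0, 0, -28], 2],
    [[0, 0, 0], [0, 0, -32], 2],
    [[0, 0, 0], [0, 0, -32], 2],
    [[0, 0, 0], [0, 0, -30], 2],
    [[0, 0, 0], [0, 0, -20], 2],
    [[0, 0, 0], [0, 0, -10], 2],
    [[0, 0, 0], [0, 0, -4], 2]
  ]
}}

```text
time_s: 6.55
ee_pos: [496.0, 163.2, 238.0]
ee_rot: [180.0, 0.6, -0.1]
force: [-0.5, 0.7, -3.7]
gripper_width: 8.0
```

```bash
python3 -c "
from h import *
grab('side','s3.png');grab('wrist','w3.png');rows([447.3,-289,240],0,12)"
```

```text
t 6.65 at [496.1 163.2 237.6] [ 1.7996e+02  6.6000e-01 -7.0000e-02] F [ 0.3 -0.1 -3.3] w 8.2
turn/row [ 0.    0.06 -0.01]
0 [-4.  37.7 -0.1]
1 [-4.  37.7 -0.1]
2 [-4.  37.7 -0.1]
3 [-4.  37.7 -0.1]
4 [-4.  37.7 -0.2]
5 [-4.  37.7 -0.2]
6 [-4.  37.7 -0.2]
7 [-4.  37.7 -0.2]
8 [-4.  37.7 -0.2]
9 [-4.1 37.7 -0.2]
10 [-4.1 37.7 -0.2]
11 [-4.1 37.7 -0.2]
```

View pics/s3.png

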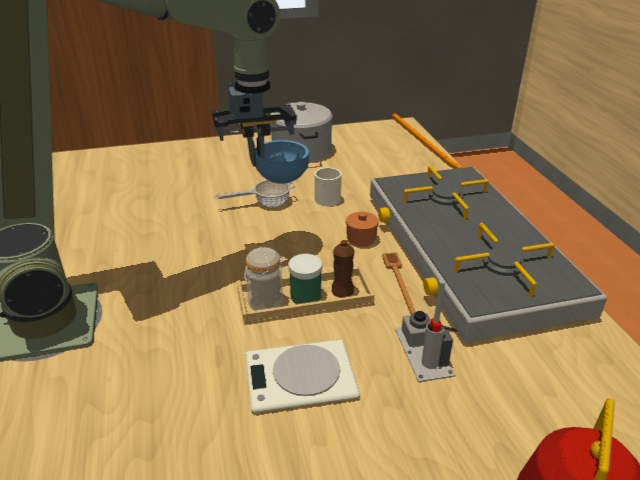

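View pics/w3.png

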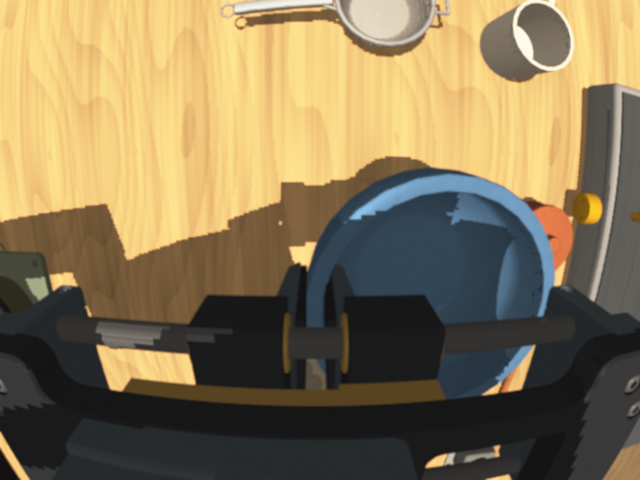

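The bowl is off the table and held level to the eye, clear of everything. Carrying it over the tray.

Request:
{"name": "servo_tool", "arguments": {
  "plan": [
    [[0, 0, 0], [-1, 10, 0], 2],
    [[0, 0, 0], [-2, 20, 0], 2],
    [[0, 0, 0], [-3, 30, 0], 2],
    [[0, 0, 0], [-4, 36, 0], 2],
    [[0, 0, 0], [-4, 36, 0], 2],
    [[0, 0, 0], [-4, 36, 0], 2],
    [[0, 0, 0], [-4, 36, 0], 2],
    [[0, 0, 0], [-4, 36, 0], 2],
    [[0, 0, 0], [-4, 36, 0], 2],
    [[0, 0, 0], [-4, 36, 0], 2]
  ]
}}

```text
time_s: 7.9
ee_pos: [452.7, -167.7, 234.1]
ee_rot: [179.6, 1.4, -0.1]
force: [0.3, 0.2, -3.3]
gripper_width: 7.8
```

```bash
python3 -c "
from h import *
rows([447.3,-289,240],0,5)"
```

```text
t 7.9 at [ 452.7 -167.7  234.1] [ 1.7959e+02  1.4000e+00 -1.1000e-01] F [ 0.3  0.2 -3.3] w 7.8
turn/row [ 0.08  0.28 -0.02]
0 [-1.1 24.3 -1. ]
1 [-1.1 24.3 -1. ]
2 [-1.1 24.3 -1.1]
3 [-1.1 24.3 -1.1]
4 [-1.1 24.3 -1.1]
```

Request:
{"name": "servo_tool", "arguments": {
  "plan": [
    [[0, 0.2, 0], [-2, 30, 0], 2],
    [[0, 0.2, 0], [-1, 26, 0], 2],
    [[0, 0.2, 0], [0, 20, 0], 2],
    [[0, 0.2, 0], [0, 14, 0], 2],
    [[0, 0.2, 0], [0, 8, 0], 2],
    [[0, 0.2, 0], [0, 4, 0], 2],
    [[0, 0, 0], [0, 0, 0], 2],
    [[0, 0, 0], [0, 0, 0], 2],
    [[0, 0, 0], [0, 0, 0], 2],
    [[0, 0, 0], [0, 0, 0], 2]
  ]
}}

```text
time_s: 9.15
ee_pos: [442.0, -277.8, 232.8]
ee_rot: [179.6, 0.5, -0.4]
force: [0.4, 1.5, -3.0]
gripper_width: 7.8
```

```bash
python3 -c "
from h import *
import cv2
grab('side','s4.png');grab('wrist','w4.png');grab('scene','c4.png');rows([447.3,-289,120],0,5)
a=cv2.imread('pics/s4.png')[230:400,200:400];cv2.imwrite('pics/s4c.png',cv2.resize(a,None,fx=3.5,fy=3.5,interpolation=2))
a=cv2.imread('pics/c4.png')[80:230,120:320];cv2.imwrite('pics/c4c.png',cv2.resize(a,None,fx=4,fy=4,interpolation=2))
"
```

```text
t 9.3 at [ 441.9 -278.   232.8] [179.62   0.55  -0.44] F [ 0.7 -0.5 -4.4] w 8.2
turn/row [ 0.07  0.11 -0.09]
0 [ 1.3  2.  22.6]
1 [ 1.3  2.1 22.6]
2 [ 1.2  2.1 22.6]
3 [ 1.2  2.1 22.6]
4 [ 1.1  2.2 22.6]
```

View pics/s4c.png

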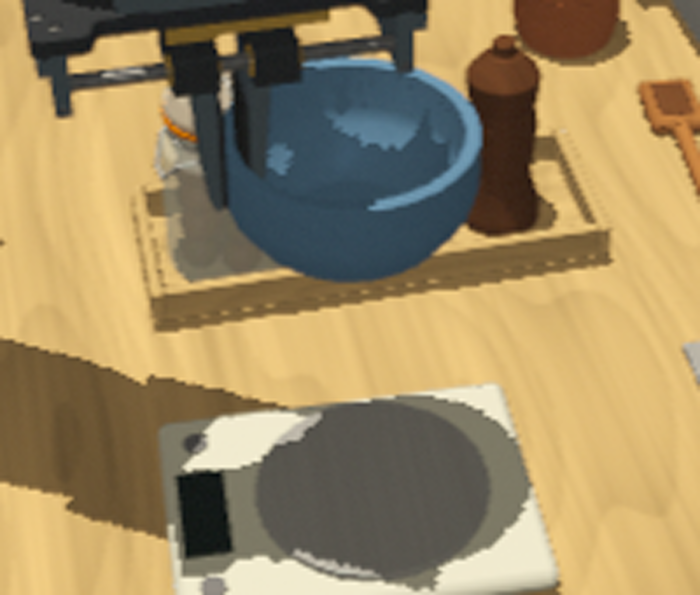

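View pics/c4c.png

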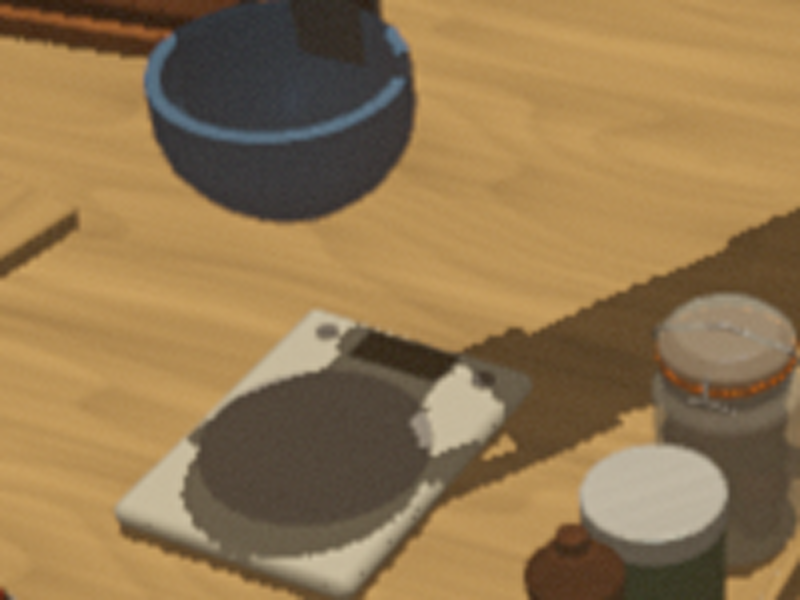

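View pics/w4.png

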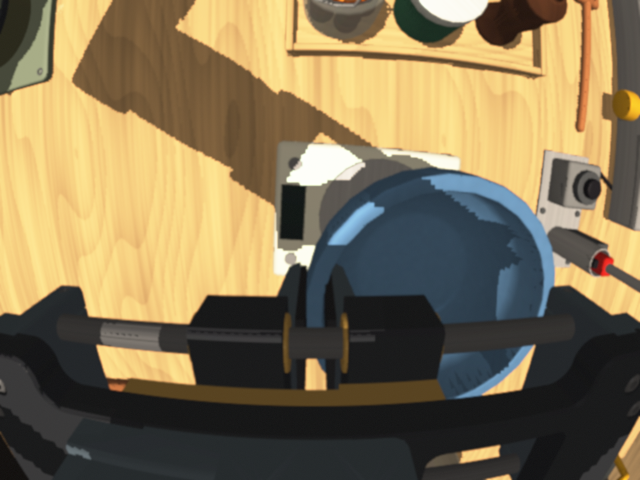

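The bowl hangs above the scale between the jar and mill lines of sight. I'll fit the rim circle in all three views to get its tilt and offset in the gripper.

```bash
cat >> h.py <<'E'
def fitcirc(obs,c0,r):
    """obs: list of (frame,pts,fish); circle centre + normal tilt (rad) by ray-plane distance"""
    def f(x):
        c=x[:3]; n=np.array([x[3],x[4],1]); n/=np.linalg.norm(n); o=[]
        for d,p,fi in obs:
            v=rays(d,p,fi); e=d['eye']; t=((c-e)@n)/(v@n); Q=e+v*t[:,None]-c
            o+=list((np.linalg.norm(Q,axis=1)-r)/(np.linalg.norm(e-c)/500))
        return o
    s=least_squares(f,[*c0,0,0],loss='soft_l1'); return s.x,np.array(f(s.x))
E
python3 - <<'E'
from h import *
np.set_printoptions(precision=2,suppress=True)
S=load('c4.png');D=load('s4.png');W=load('w4.png')
o=[(S,uncrop([(146,80),(414,90),(265,142),(200,127),(340,130)],(120,80),4),False),
(D,uncrop([(482,135),(360,59),(430,77)],(200,230),3.5),False),
(W,[(553,275),(440,168),(350,207),(524,207),(307,285)],True)]
print(*fitcirc(o,[502,-278,257],64))
print(*fitcirc(o[:2],[502,-278,257],64))
E
```

```text
[ 499.85 -275.8   266.43    0.16    0.19] [ 0.71  2.24  0.13  0.55 -0.56  0.94  1.16  0.57  0.21  0.1   2.99 -4.48
 -1.3 ]
[ 498.81 -275.81  256.26    0.03    0.06] [ 0.36  1.24  0.24 -0.43 -0.54  0.84  0.34 -0.66]
```

Request:
{"name": "servo_tool", "arguments": {
  "plan": [
    [[0.1, 0.1, 0], [1.5, 3, 8], 2],
    [[0.1, 0.1, 0], [1.5, 3, 16], 2],
    [[0.1, 0.1, 0], [1.5, 3, 24], 2],
    [[0, 0.1, 0], [1, 2, 28], 2],
    [[0, 0.1, 0], [0, 0, 26], 2],
    [[0, 0, 0], [0, 0, 20], 2],
    [[0, 0, 0], [0, 0, 12], 2],
    [[0, 0, 0], [0, 0, 5], 2],
    [[0, 0, 0], [0, 0, 0], 2],
    [[0, 0, 0], [0, 0, 0], 2]
  ]
}}

```text
time_s: 10.55
ee_pos: [448.3, -291.9, 87.8]
ee_rot: [179.8, -0.1, -0.5]
force: [0.2, 0.6, -3.8]
gripper_width: 8.0
```

```bash
python3 -c "
from h import *
import cv2
grab('side','s5.png');grab('scene','c5.png');rows([448,-290,76],0,5)
a=cv2.imread('pics/s5.png')[290:430,220:400];cv2.imwrite('pics/s5c.png',cv2.resize(a,None,fx=4,fy=4,interpolation=2))
a=cv2.imread('pics/c5.png')[120:240,120:300];cv2.imwrite('pics/c5c.png',cv2.resize(a,None,fx=4,fy=4,interpolation=2))
"
```

```text
t 10.65 at [ 448.3 -291.9   87.9] [ 1.7984e+02 -1.0000e-01 -4.7000e-01] F [ 0.3  0.2 -3.7] w 8.2
turn/row [ 0.03 -0.02 -0.09]
0 [-0.1 -0.4  2.4]
1 [-0.1 -0.4  2.4]
2 [-0.1 -0.4  2.4]
3 [-0.1 -0.4  2.4]
4 [-0.1 -0.4  2.4]
```

View pics/s5c.png

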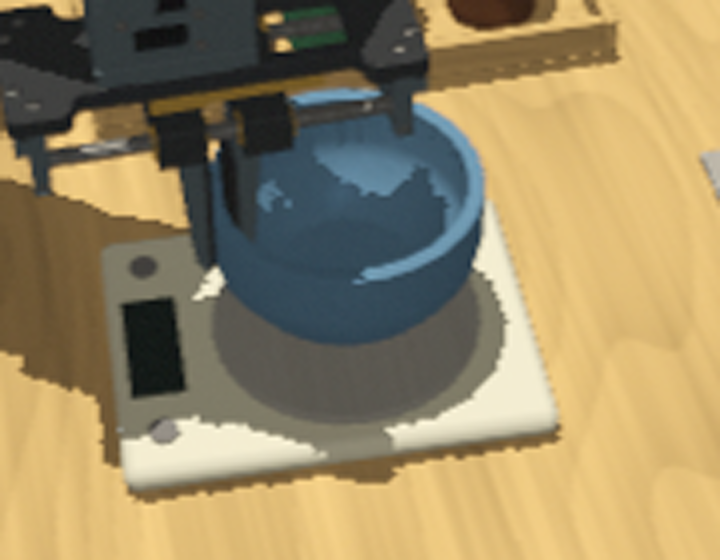

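View pics/c5c.png

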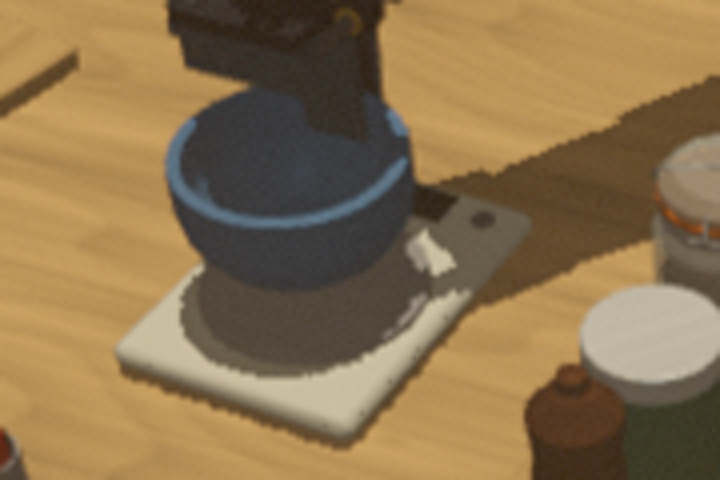

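```bash
python3 - <<'E'
from h import *
np.set_printoptions(precision=2,suppress=True)
S=load('c5.png');D=load('s5.png')
o=[(S,uncrop([(167,165),(413,165),(285,228),(205,209),(360,207)],(120,120),4),False),
(D,uncrop([(485,190),(340,90),(435,114),(365,283),(216,185)],(220,290),4),False)]
print(*fitcirc(o,[507,-290,112],64))
E
```

```text
[ 505.75 -290.8   109.79   -0.01    0.01] [-0.04  0.52  0.41 -0.66 -0.62 -0.03  0.27 -0.7  -0.   -2.74]
```

The rim fit is level (0.01 rad), with the centre within 3 mm of the platform's. I'll correct that and go down slowly.

Request:
{"name": "servo_tool", "arguments": {
  "plan": [
    [[0, 0, 0], [0.8, -1, 3], 2],
    [[0, 0, 0], [0.7, -1, 4], 2],
    [[0, 0, 0], [0, 0, 3], 2],
    [[0, 0, 0], [0, 0, 2], 2],
    [[0, 0, 0], [0, 0, 1], 2],
    [[0, 0, 0], [0, 0, 1], 2],
    [[0, 0, 0], [0, 0, 0], 2],
    [[0, 0, 0], [0, 0, 0], 2],
    [[0, 0, 0], [0, 0, 0], 2],
    [[0, 0, 0], [0, 0, 0], 2]
  ]
}}

```text
time_s: 11.9
ee_pos: [450.4, -290.0, 73.8]
ee_rot: [179.8, -0.2, -0.5]
force: [-0.8, 0.4, -3.3]
gripper_width: 8.0
```

```bash
python3 -c "
from h import *
rows([449.7,-290,67],0,5)"
```

```text
t 11.9 at [ 450.4 -290.    73.8] [179.79  -0.18  -0.46] F [-0.8  0.4 -3.3] w 8.0
turn/row [ 0.04 -0.04 -0.09]
0 [-0.1 -0.   1.4]
1 [-0.1 -0.   1.4]
2 [-0.1 -0.   1.4]
3 [-0.1 -0.   1.4]
4 [-0.1 -0.   1.4]
```

Request:
{"name": "servo_tool", "arguments": {
  "plan": [
    [[0, 0, 0], [0, 0, 1], 2],
    [[0, 0, 0], [0, 0, 1], 2],
    [[0, 0, 0], [0, 0, 1], 2],
    [[0, 0, 0], [0, 0, 1], 2],
    [[0, 0, 0], [0, 0, 0.6], 2],
    [[0, 0, 0], [0, 0, 0.6], 2],
    [[0, 0, 0], [0, 0, 0.5], 2],
    [[0, 0, 0], [0, 0, 0.5], 2],
    [[0, 0, 0], [0, 0, 0], 2],
    [[0, 0, 0], [0, 0, 0], 2]
  ]
}}

```text
time_s: 13.15
ee_pos: [450.4, -290.0, 67.1]
ee_rot: [179.8, -0.2, -0.5]
force: [-1.0, -0.7, -3.4]
gripper_width: 8.0
```

Not touching yet (still −3.4 N); a little further.

Request:
{"name": "servo_tool", "arguments": {
  "plan": [
    [[0, 0, 0], [0, 0, 0.5], 2],
    [[0, 0, 0], [0, 0, 0.5], 2],
    [[0, 0, 0], [0, 0, 0.5], 2],
    [[0, 0, 0], [0, 0, 0], 2],
    [[0, 0, 0], [0, 0, 0], 2],
    [[0, 0, 0], [0, 0, 0], 2],
    [[0, 0, 0], [0, 0, 0], 2],
    [[0, 0, 0], [0, 0, 0], 2],
    [[0, 0, 0], [0, 0, 0], 2],
    [[0, 0, 0], [0, 0, 0], 2]
  ]
}}

```text
time_s: 14.4
ee_pos: [450.4, -290.2, 66.1]
ee_rot: [179.8, -0.2, -0.5]
force: [-0.7, -0.1, -1.5]
gripper_width: 7.7
```

Request:
{"name": "servo_tool", "arguments": {
  "plan": [
    [[0, 0, 0], [0, 0, 0.5], 2],
    [[0, 0, 0], [0, 0, 0.4], 2],
    [[0, 0, 0], [0, 0, 0], 2],
    [[0, 0, 0], [0, 0, 0], 2],
    [[0, 0, 0], [0, 0, 0], 2],
    [[0, 0, 0], [0, 0, 0], 2],
    [[0, 0, 0], [0, 0, 0], 2],
    [[0, 0, 0], [0, 0, 0], 2],
    [[0, 0, 0], [0, 0, 0], 2],
    [[0, 0, 0], [0, 0, 0], 2]
  ]
}}

```text
time_s: 15.65
ee_pos: [450.4, -290.2, 66.0]
ee_rot: [179.8, -0.2, -0.5]
force: [-1.1, -0.0, 0.2]
gripper_width: 7.8
```

```bash
python3 -c "
from h import *
import cv2
grab('side','s6.png');grab('scene','c6.png');rows([448,-290,76],0,5)
a=cv2.imread('pics/s6.png')[290:430,220:400];cv2.imwrite('pics/s6c.png',cv2.resize(a,None,fx=4,fy=4,interpolation=2))
a=cv2.imread('pics/c6.png')[120:240,120:300];cv2.imwrite('pics/c6c.png',cv2.resize(a,None,fx=4,fy=4,interpolation=2))
"
```

```text
t 15.75 at [ 450.3 -290.2   66. ] [179.76  -0.22  -0.46] F [-1.3  1.2  0.2] w 8.3
turn/row [ 0.05 -0.04 -0.09]
0 [-0.5 -0.  -2. ]
1 [-0.5 -0.  -2. ]
2 [-0.5 -0.  -2. ]
3 [-0.5 -0.  -2. ]
4 [-0.5 -0.  -2. ]
```

View pics/s6c.png

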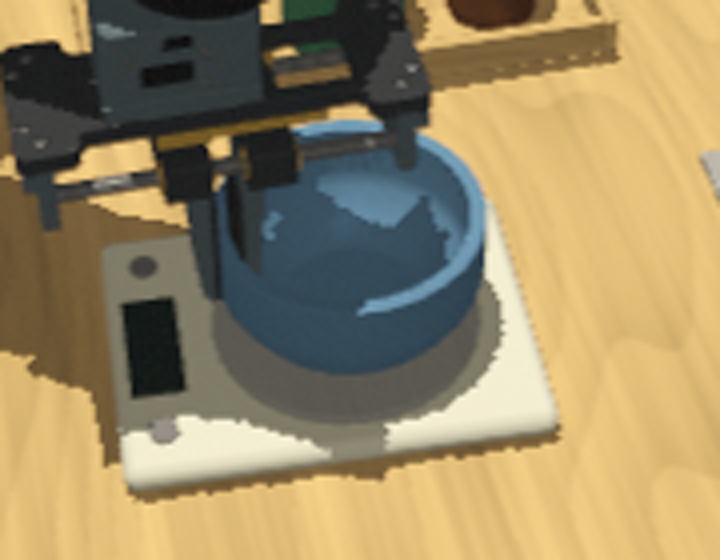

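View pics/c6c.png

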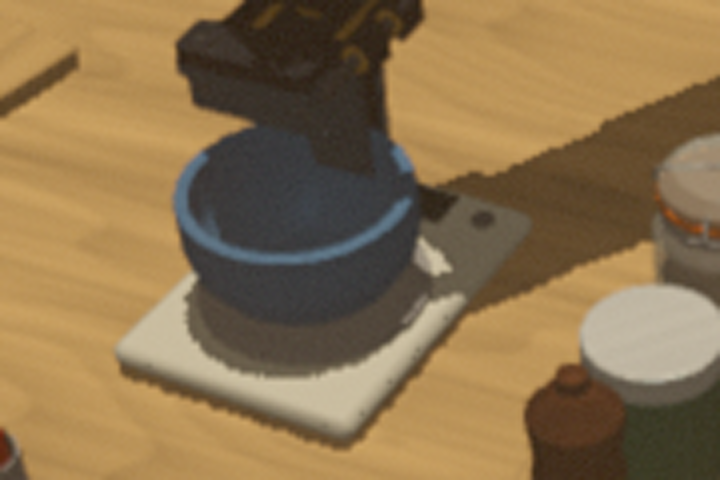

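The whole weight is now on the scale, so I'm letting go.

Request:
{"name": "servo_tool", "arguments": {
  "plan": [
    [[0, 0, 0], [0, 0, 0], 2],
    [[0, 0, 0], [0, 0, 0], 9],
    [[0, 0, 0], [0, 0, 0], 12],
    [[0, 0, 0], [0, 0, 0], 20],
    [[0, 0, 0], [0, 0, 0], 30],
    [[0, 0, 0], [0, 0, 0], 40],
    [[0, 0, 0], [0, 0, 0], 40],
    [[0, 0, 0], [0, 0, 0], 40],
    [[0, 0, 0], [0, 0, 0], 40],
    [[0, 0, 0], [0, 0, 0], 40]
  ],
  "squeeze": 10
}}

```text
time_s: 17.0
ee_pos: [452.1, -291.2, 66.4]
ee_rot: [179.6, -0.4, -0.5]
force: [0.2, -0.1, 0.2]
gripper_width: 40.4
```

Request:
{"name": "servo_tool", "arguments": {
  "plan": [
    [[0, 0, 0], [0, 0, -2], 40],
    [[0, 0, 0], [0, 0, -6], 40],
    [[0, 0, 0], [0, 0, -14], 40],
    [[0, 0, 0], [0, 0, -22], 40],
    [[0, 0, 0], [0, 0, -30], 40],
    [[0, 0, 0], [0, 0, -34], 40],
    [[0, 0, 0], [0, 0, -30], 40],
    [[0, 0, 0], [0, 0, -20], 40],
    [[0, 0, 0], [0, 0, -8], 40],
    [[0, 0, 0], [0, 0, 0], 40]
  ]
}}

```text
time_s: 18.25
ee_pos: [450.9, -290.1, 244.9]
ee_rot: [179.4, -0.8, -0.5]
force: [-0.0, 0.5, -0.9]
gripper_width: 40.2
```

```bash
python3 -c "
from h import *
import cv2
grab('side','s7.png');grab('scene','c7.png');grab('wrist','w7.png');rows([481,378,230],90,16)
a=cv2.imread('pics/s7.png')[290:430,220:400];cv2.imwrite('pics/s7c.png',cv2.resize(a,None,fx=4,fy=4,interpolation=2))
a=cv2.imread('pics/c7.png')[120:240,120:300];cv2.imwrite('pics/c7c.png',cv2.resize(a,None,fx=4,fy=4,interpolation=2))
"
```

```text
t 18.4 at [ 450.4 -289.8  243.4] [179.51  -0.63  -0.48] F [-0.1 -0.1 -0.2] w 40.5
turn/row [ 0.05 -0.01 -5.65]
0 [  1.6 -41.8   0.5]
1 [  5.7 -41.4   0.5]
2 [  9.7 -40.6   0.6]
3 [ 13.7 -39.5   0.6]
4 [ 17.5 -37.9   0.6]
5 [ 21.1 -36.    0.7]
6 [ 24.6 -33.8   0.7]
7 [ 27.8 -31.2   0.7]
8 [ 30.7 -28.3   0.8]
9 [ 33.4 -25.1   0.8]
10 [ 35.7 -21.7   0.8]
11 [ 37.7 -18.1   0.8]
12 [ 39.3 -14.3   0.8]
13 [ 40.5 -10.4   0.8]
14 [41.3 -6.3  0.8]
15 [41.7 -2.2  0.8]
```

View pics/s7c.png

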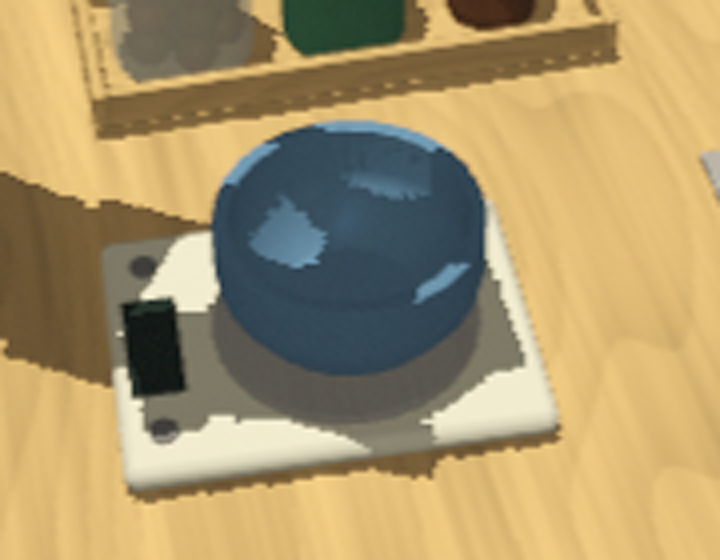

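View pics/c7c.png

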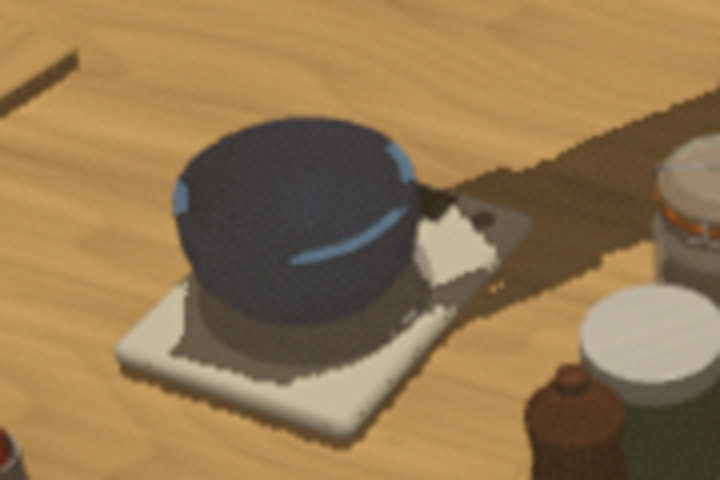

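View pics/w7.png

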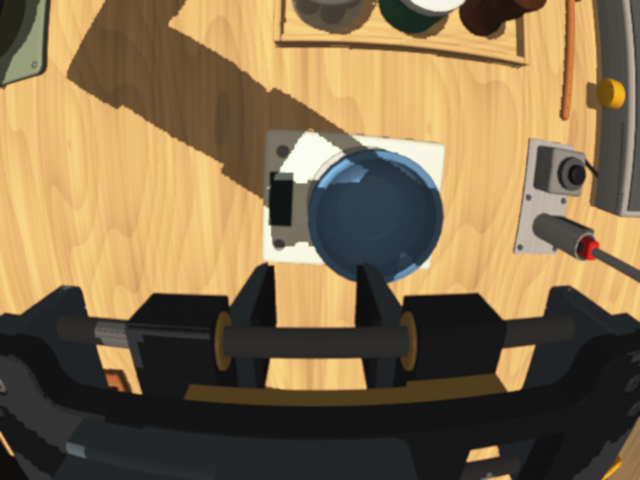

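```bash
python3 - <<'E'
from h import *
np.set_printoptions(precision=2,suppress=True)
S=load('c7.png');D=load('s7.png');W=load('w7.png')
a=uncrop([(174,198),(417,195),(300,117),(292,264)],(120,120),4)
b=uncrop([(213,228),(486,232),(348,121),(430,304)],(220,290),4)
w=[(307,213),(443,212),(375,149),(330,166),(421,165)]
for d,p,f in((S,a,0),(D,b,0),(W,w,1)): print(*circ(plane(d,p,90,f),64))
print(*fitcirc([(S,a,0),(D,b,0)],[507,-290,90],64))
print(*fitcirc([(S,a,0),(D,b,0),(W,w,1)],[507,-290,90],64))
E
```

```text
[ 510.72 -287.7 ] [-0.04 -0.05 -0.61 -0.6 ]
[ 508.31 -292.33] [-0.91 -1.6   0.7   1.28]
[ 508.08 -290.64] [-0.61 -0.25 -0.23  0.49 -0.07]
[ 508.25 -289.89   87.39    0.01   -0.02] [ 0.06  0.36  0.1  -0.12 -0.59 -0.43 -0.02  0.23]
[ 508.44 -290.55   87.55   -0.     -0.01] [-0.27  0.57  0.16  0.19 -0.48 -0.59  0.28  0.16 -0.41  0.17 -0.55  0.69
 -0.25]
```

The bowl stands level at about (508.5, −290), within 2 mm of the platform centre. Now to the sieve.

Request:
{"name": "servo_tool", "arguments": {
  "plan": [
    [[0, 0, -5.9], [1.6, -42, 0.5], 50],
    [[0, 0, -5.9], [5.7, -42, 0.5], 60],
    [[0, 0, -5.9], [9.7, -41, 0.5], 60],
    [[0, 0, -5.9], [13.7, -40, 0.5], 60],
    [[0, 0, -5.9], [17.5, -38, 0.5], 60],
    [[0, 0, -5.9], [21, -36, 0.5], 60],
    [[0, 0, -5.9], [24.6, -34, 0.5], 60],
    [[0, 0, -5.9], [27.8, -31, 0.5], 60],
    [[0, 0, -5.9], [30.7, -28, 0.5], 60],
    [[0, 0, -5.9], [33.4, -25, 0.5], 60]
  ]
}}

```text
time_s: 19.65
ee_pos: [451.9, 140.0, 225.2]
ee_rot: [-179.8, 0.5, 60.1]
force: [0.3, 0.6, 0.8]
gripper_width: 60.0
```

```bash
python3 -c "
from h import *
rows([478,378,200],94,8)"
```

```text
t 19.65 at [451.9 140.  225.2] [-179.8     0.52   60.12] F [0.3 0.6 0.8] w 60.0
turn/row [-0.04  0.06 -4.23]
0 [ 27.5 -12.    2.9]
1 [28.3 -9.9  3. ]
2 [28.9 -7.8  3. ]
3 [29.4 -5.7  3. ]
4 [29.7 -3.5  3. ]
5 [29.9 -1.3  3.1]
6 [29.9  0.9  3.1]
7 [29.8  3.1  3.1]
```

Request:
{"name": "servo_tool", "arguments": {
  "plan": [
    [[0, 0, -5.5], [32, -13, 1], 60],
    [[0, 0, -5.5], [32, -10, 1], 60],
    [[0, 0, -5.5], [32, -7, 1], 60],
    [[0, 0, -5], [32, -4, 1], 60],
    [[0, 0, -4], [32, -1, 1], 60],
    [[0, 0, -3], [26, 1, 1], 60],
    [[0, 0, -1], [16, 2, 1], 60],
    [[0, 0, 0], [8, 2, 0], 60],
    [[0, 0, 0], [0, 0, 0], 60],
    [[0, 0, 0], [0, 0, 0], 60]
  ]
}}

```text
time_s: 20.9
ee_pos: [473.7, 361.0, 207.4]
ee_rot: [-178.8, 0.9, 90.8]
force: [0.0, 0.1, -0.7]
gripper_width: 60.0
```

```bash
python3 -c "
from h import *
grab('wrist','w8.png')
rows([481.7,378.3,80],94,8)"
```

```text
t 20.95 at [473.7 361.  207.5] [-178.79    0.88   90.83] F [-0.3 -0.2 -0.1] w 60.1
turn/row [-0.15  0.11 -0.4 ]
0 [ 2.4  1.4 15.9]
1 [ 2.4  1.3 15.9]
2 [ 2.3  1.3 15.9]
3 [ 2.3  1.3 15.9]
4 [ 2.2  1.3 15.9]
5 [ 2.2  1.2 15.9]
6 [ 2.2  1.2 15.9]
7 [ 2.1  1.2 15.9]
```

View pics/w8.png

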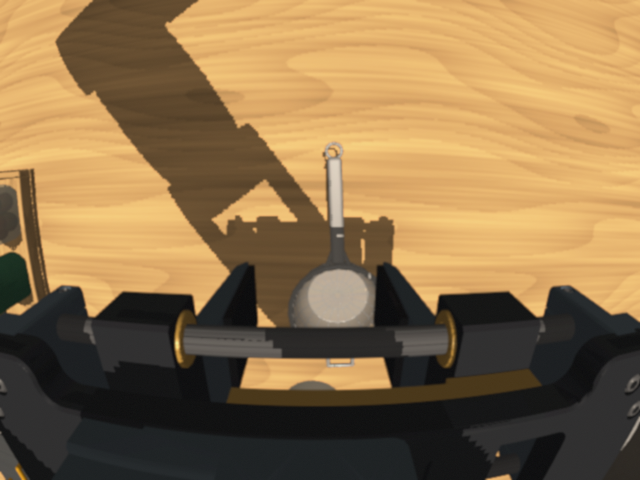

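The wrist view shows the handle from the ring (333,150) to its root (338,255), with the cup at (336,295).

```bash
python3 - <<'E'
from h import *
np.set_printoptions(precision=1,suppress=True)
W=load('w8.png'); Q=plane(W,[(333,150),(335,175),(336,200),(337,225),(338,255)],46,True); print(Q)
p=np.polyfit(Q[:,0],Q[:,1],1); print(np.degrees(np.arctan(p[0])),np.polyval(p,[481.7,563]))
print(plane(W,[(336.5,296)],1,True))
E
```

```text
[[405.7 371.8  46. ]
 [428.2 374.1  46. ]
 [450.9 375.5  46. ]
 [474.2 377.1  46. ]
 [503.1 378.9  46. ]]
4.073353484126957 [377.6 383.4]
[[565.  381.3   1. ]]
```

Request:
{"name": "servo_tool", "arguments": {
  "plan": [
    [[-0.3, 0.2, -1.1], [4.5, 2, 15], 60],
    [[-0.3, 0.2, -1.1], [4.5, 2, 20], 60],
    [[-0.3, 0.2, -1], [4.5, 2, 25], 60],
    [[-0.3, 0.2, 0], [3, 2, 25], 60],
    [[0, 0, 0], [0, 0, 20], 60],
    [[0, 0, 0], [0, 0, 10], 60],
    [[0, 0, 0], [0, 0, 3], 60],
    [[0, 0, 0], [0, 0, 0], 60],
    [[0, 0, 0], [0, 0, 0], 60],
    [[0, 0, 0], [0, 0, 0], 60]
  ]
}}

```text
time_s: 22.2
ee_pos: [483.3, 374.3, 91.8]
ee_rot: [179.5, -0.2, 93.8]
force: [-0.2, 0.2, -0.5]
gripper_width: 59.8
```

```bash
python3 -c "
from h import *
rows([481.7,377.8,23],94,8)"
```

```text
t 22.2 at [483.3 374.3  91.8] [179.53  -0.23  93.76] F [-0.2  0.2 -0.5] w 59.8
turn/row [ 0.06 -0.03 -0.03]
0 [ 0.4 -0.2  8.6]
1 [ 0.4 -0.2  8.6]
2 [ 0.4 -0.2  8.6]
3 [ 0.4 -0.2  8.6]
4 [ 0.4 -0.2  8.6]
5 [ 0.4 -0.2  8.6]
6 [ 0.4 -0.2  8.6]
7 [ 0.5 -0.2  8.6]
```

Request:
{"name": "servo_tool", "arguments": {
  "plan": [
    [[0.2, 0, 0], [1, -0.5, 8], 60],
    [[0.2, 0, 0], [1, -0.5, 12], 60],
    [[0, 0, 0], [1, -0.4, 14], 60],
    [[0, 0, 0], [0.2, 0, 12], 60],
    [[0, 0, 0], [0, 0, 9], 60],
    [[0, 0, 0], [0, 0, 5], 60],
    [[0, 0, 0], [0, 0, 1], 60],
    [[0, 0, 0], [0, 0, 0], 60],
    [[0, 0, 0], [0, 0, 0], 60],
    [[0, 0, 0], [0, 0, 0], 60]
  ]
}}

```text
time_s: 23.45
ee_pos: [481.9, 378.1, 26.6]
ee_rot: [179.9, -0.2, 93.8]
force: [0.4, 0.1, 0.5]
gripper_width: 59.8
```

```bash
python3 -c "
from h import *
grab('wrist','w9.png')
rows([481.7,377.8,23],94,8)"
```

```text
t 23.5 at [481.9 378.1  26.7] [179.93  -0.24  93.77] F [ 0.2  0.5 -0.5] w 59.9
turn/row [ 0.01 -0.03 -0.03]
0 [-0.  -0.   0.5]
1 [-0.  -0.   0.5]
2 [-0.  -0.   0.5]
3 [-0.  -0.   0.5]
4 [-0.  -0.   0.5]
5 [-0.  -0.   0.5]
6 [-0.  -0.   0.5]
7 [-0.  -0.   0.5]
```

View pics/w9.png

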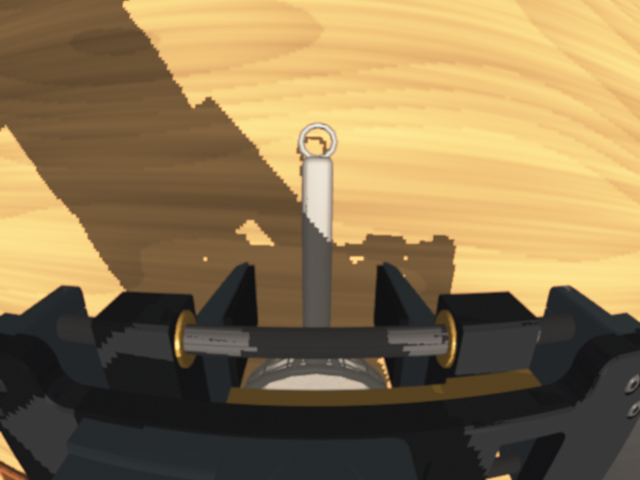

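The handle is centred and straight between the fingers. Closing on it.

Request:
{"name": "servo_tool", "arguments": {
  "plan": [
    [[0, 0, 0], [0, 0, 2.5], 60],
    [[0, 0, 0], [0, 0, 1.5], 60],
    [[0, 0, 0], [0, 0, 0], 45],
    [[0, 0, 0], [0, 0, 0], 30],
    [[0, 0, 0], [0, 0, 0], 18],
    [[0, 0, 0], [0, 0, 0], 5],
    [[0, 0, 0], [0, 0, 0], 5],
    [[0, 0, 0], [0, 0, 0], 5],
    [[0, 0, 0], [0, 0, 0], 5],
    [[0, 0, 0], [0, 0, 0], 5]
  ],
  "squeeze": 60
}}

```text
time_s: 24.75
ee_pos: [482.0, 378.2, 22.6]
ee_rot: [179.9, -0.3, 93.8]
force: [-1.1, 0.6, 0.4]
gripper_width: 12.8
```

Request:
{"name": "servo_tool", "arguments": {
  "plan": [
    [[0, 0, 0], [0, 0, -3], 5],
    [[0, 0, 0], [0, 0, -8], 5],
    [[0, 0, 0], [0, 0, -16], 5],
    [[0, 0, 0], [0, 0, -25], 5],
    [[0, 0, 0], [0, 0, -30], 5],
    [[0, 0, 0], [0, 0, -32], 5],
    [[0, 0, 0], [0, 0, -32], 5],
    [[0, 0, 0], [0, 0, -22], 5],
    [[0, 0, 0], [0, 0, -12], 5],
    [[0, 0, 0], [0, 0, -4], 5]
  ]
}}

```text
time_s: 26.0
ee_pos: [481.2, 377.0, 219.9]
ee_rot: [179.7, -0.4, 93.8]
force: [-0.2, -0.7, -1.4]
gripper_width: 12.3
```

```bash
python3 -c "
from h import *
import cv2
grab('side','s10.png');grab('scene','c10.png')
rows([426,-296,220],94,18)
a=cv2.imread('pics/s10.png')[80:230,190:390];cv2.imwrite('pics/s10c.png',cv2.resize(a,None,fx=4,fy=4,interpolation=2))
a=cv2.imread('pics/c10.png')[130:310,400:600];cv2.imwrite('pics/c10c.png',cv2.resize(a,None,fx=3,fy=3,interpolation=2))
"
```

```text
t 26.1 at [481.  376.8 219. ] [179.8   -0.35  93.76] F [ 0.3 -0.2 -2.2] w 12.4
turn/row [ 0.01 -0.02 -0.01]
0 [-37.1  -5.5  -0.3]
1 [-37.1  -5.5  -0.3]
2 [-37.1  -5.5  -0.3]
3 [-37.1  -5.5  -0.3]
4 [-37.1  -5.5  -0.2]
5 [-37.1  -5.5  -0.2]
6 [-37.1  -5.6  -0.2]
7 [-37.1  -5.6  -0.2]
8 [-37.1  -5.6  -0.2]
9 [-37.1  -5.6  -0.2]
10 [-37.1  -5.6  -0.2]
11 [-37.1  -5.6  -0.2]
12 [-37.1  -5.6  -0.1]
13 [-37.1  -5.6  -0.1]
14 [-37.1  -5.6  -0.1]
15 [-37.1  -5.6  -0.1]
16 [-37.1  -5.6  -0.1]
17 [-37.1  -5.6  -0.1]
```

View pics/s10c.png

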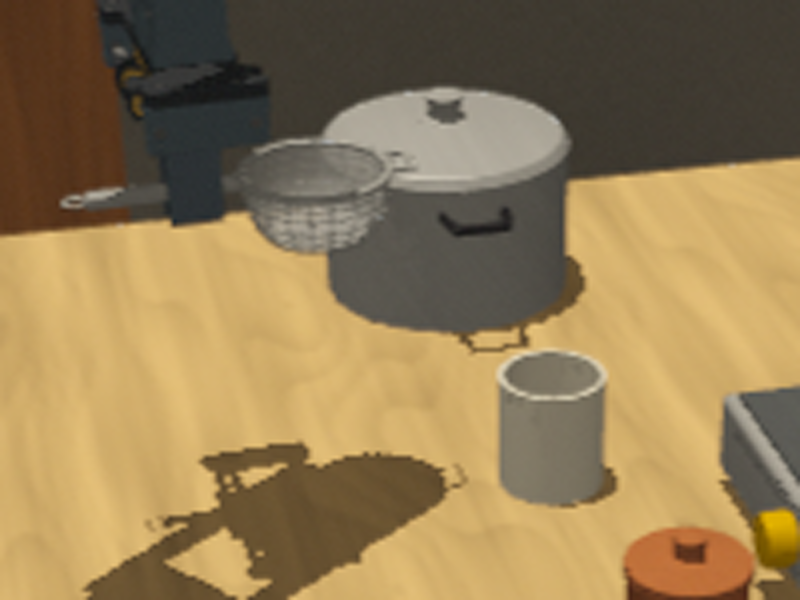

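View pics/c10c.png

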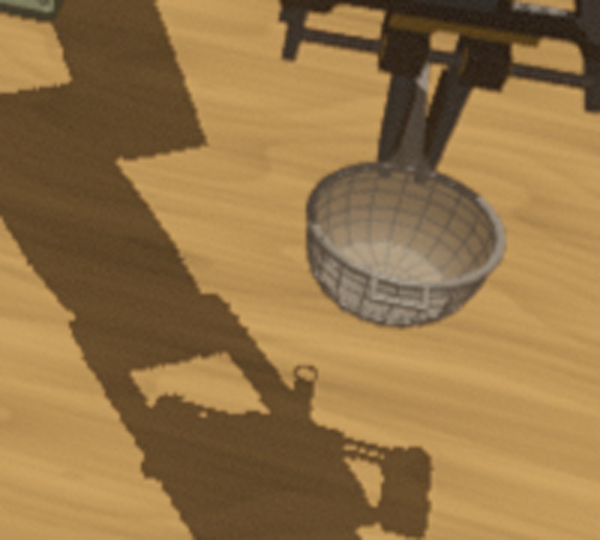

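The sieve is held level with its underside about 197 mm up, well above the jars (146). Carrying it over the tray.

Request:
{"name": "servo_tool", "arguments": {
  "plan": [
    [[0, 0, 0], [-8, -1, -0.5], 5],
    [[0, 0, 0], [-16, -2, -0.5], 5],
    [[0, 0, 0], [-24, -3, -0.5], 5],
    [[0, 0, 0], [-32, -4.5, -0.5], 5],
    [[0, 0, 0], [-36, -5.5, -0.5], 5],
    [[0, 0, 0], [-36, -5.5, -0.5], 5],
    [[0, 0, 0], [-36, -5.5, -0.5], 5],
    [[0, 0, 0], [-36, -5.5, -0.5], 5],
    [[0, 0, 0], [-36, -5.5, -0.5], 5],
    [[0, 0, 0], [-36, -5.5, -0.5], 5]
  ]
}}

```text
time_s: 27.35
ee_pos: [449.5, 57.6, 219.5]
ee_rot: [-179.7, 0.2, 93.7]
force: [0.2, 0.0, -1.3]
gripper_width: 12.4
```

```bash
python3 -c "
from h import *
rows([427,-295.6,215],94,8)"
```

```text
t 27.35 at [449.5  57.6 219.5] [-1.7972e+02  1.7000e-01  9.3690e+01] F [ 0.2  0.  -1.3] w 12.4
turn/row [-0.03  0.02 -0.04]
0 [-43.9  -5.6   0.7]
1 [-43.9  -5.7   0.7]
2 [-43.9  -5.7   0.7]
3 [-43.9  -5.7   0.7]
4 [-43.9  -5.8   0.6]
5 [-43.9  -5.8   0.6]
6 [-43.9  -5.8   0.6]
7 [-43.9  -5.9   0.6]
```

Request:
{"name": "servo_tool", "arguments": {
  "plan": [
    [[0, 0, 0], [-36, -4.5, -0.5], 5],
    [[0, 0, 0], [-36, -4.5, -0.5], 5],
    [[0, 0, 0], [-36, -4.5, -0.5], 5],
    [[0, 0, 0], [-36, -4.5, -0.5], 5],
    [[0, 0, 0], [-36, -4.5, -0.5], 5],
    [[0, 0, 0], [-36, -4.5, -0.5], 5],
    [[0, 0, 0], [-28, -4, -0.5], 5],
    [[0, 0, 0], [-20, -3, 0], 5],
    [[0, 0, 0], [-12, -2, 0], 5],
    [[0, 0, 0], [-5, 0, 0], 5]
  ]
}}

```text
time_s: 28.6
ee_pos: [414.0, -243.9, 223.9]
ee_rot: [-179.4, 0.4, 93.0]
force: [-0.6, 0.1, -1.5]
gripper_width: 12.6
```

```bash
python3 -c "
from h import *
rows([427,-295.6,200],94,8)"
```

```text
t 28.6 at [ 414.  -243.9  223.9] [-179.43    0.35   92.98] F [-0.6  0.1 -1.5] w 12.6
turn/row [-0.07  0.04 -0.13]
0 [-6.5  1.3  3. ]
1 [-6.5  1.3  3. ]
2 [-6.5  1.3  3. ]
3 [-6.5  1.3  3. ]
4 [-6.5  1.2  3. ]
5 [-6.5  1.2  3. ]
6 [-6.6  1.2  3. ]
7 [-6.6  1.2  3. ]
```

Request:
{"name": "servo_tool", "arguments": {
  "plan": [
    [[-0.1, 0, -0.2], [-10, 2, 3], 5],
    [[-0.1, 0, -0.2], [-10, 2, 6], 5],
    [[-0.1, 0, -0.2], [-10, 2, 7], 5],
    [[-0.1, 0, -0.2], [-8, 2, 7], 5],
    [[-0.1, 0, -0.2], [-5, 1, 7], 5],
    [[0, 0, 0], [-3, 1, 5], 5],
    [[0, 0, 0], [-1, 0, 3], 5],
    [[0, 0, 0], [0, 0, 0], 5],
    [[0, 0, 0], [0, 0, 0], 5],
    [[0, 0, 0], [0, 0, 0], 5]
  ]
}}

```text
time_s: 29.85
ee_pos: [427.6, -291.8, 182.8]
ee_rot: [-179.9, 0.3, 94.2]
force: [-0.1, 0.4, -1.8]
gripper_width: 12.4
```

```bash
python3 -c "
from h import *
import cv2
grab('side','s11.png');grab('scene','c11.png')
rows([427,-295.6,150],94,8)
a=cv2.imread('pics/s11.png')[240:430,200:400];cv2.imwrite('pics/s11c.png',cv2.resize(a,None,fx=3,fy=3,interpolation=2))
a=cv2.imread('pics/c11.png')[80:240,120:320];cv2.imwrite('pics/c11c.png',cv2.resize(a,None,fx=3.5,fy=3.5,interpolation=2))
"
```

```text
t 29.95 at [ 427.6 -291.9  182.8] [-179.91    0.26   94.18] F [-0.3 -0.2 -1.8] w 12.8
turn/row [-0.01  0.03  0.02]
0 [-0.4 -0.1  4.1]
1 [-0.4 -0.1  4.1]
2 [-0.4 -0.1  4.1]
3 [-0.4 -0.1  4.1]
4 [-0.4 -0.1  4.1]
5 [-0.5 -0.1  4.1]
6 [-0.5 -0.1  4.1]
7 [-0.5 -0.1  4.1]
```

View pics/s11c.png

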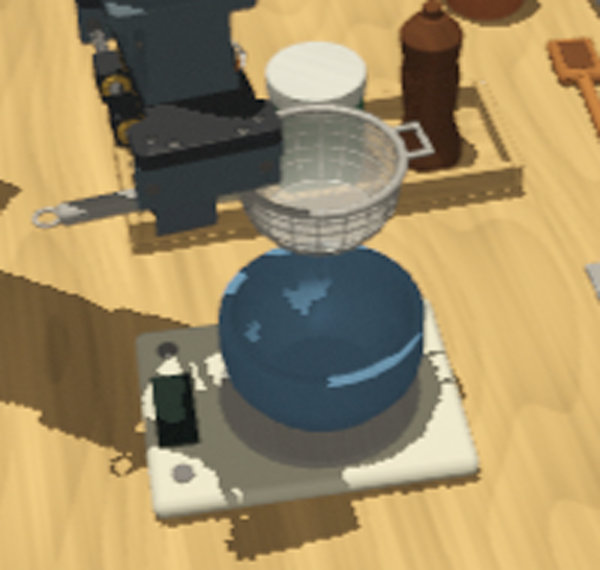

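View pics/c11c.png

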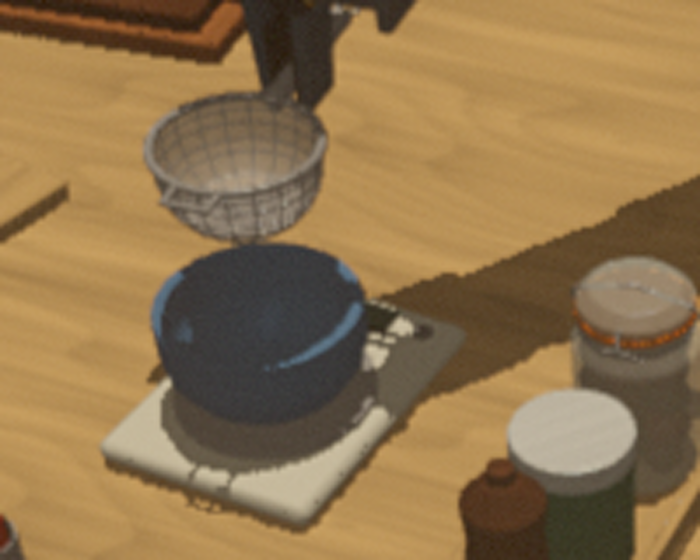

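```bash
python3 - <<'E'
from h import *
np.set_printoptions(precision=2,suppress=True)
S=load('c11.png');D=load('s11.png')
a=uncrop([(145,155),(328,140),(240,92),(237,192)],(120,80),3.5)
b=uncrop([(408,160),(335,104),(393,127),(330,215),(392,196)],(200,240),3)
for d,p in((S,a),(D,b)): print(*circ(plane(d,p,205),52))
print(*fitcirc([(S,a,0),(D,b,0)],[508,-287,205],52))
print('bowl',*circ(plane(S,uncrop([(153,320),(366,310),(260,245),(262,371)],(120,80),3.5),90),64),*circ(plane(D,uncrop([(219,325),(424,325),(330,246),(330,386)],(200,240),3),90),64))
E
```

```text
[ 509.13 -285.33] [-0.75 -0.7  -1.26 -1.06]
[ 508.98 -285.16] [-0.75 -0.3  -0.28 -1.44  1.59]
[ 508.91 -285.32  204.91   -0.01    0.  ] [-0.24 -0.37 -0.28 -0.2  -0.35 -0.03 -0.19 -0.77  0.88]
bowl [ 511.91 -286.59] [-0.16 -0.15 -1.7  -1.65] [ 507.14 -292.74] [-1.38 -0.78 -3.61 -3.25]
```

The sieve is level at (508.9, −285.3) and the bowl is at about (509, −290). I'll shift 4.5 mm and descend carefully.

Request:
{"name": "servo_tool", "arguments": {
  "plan": [
    [[0, 0, 0], [-1.2, 0, 3], 5],
    [[0, 0, 0], [-1.2, 0, 5], 5],
    [[0, 0, 0], [-1, 0, 6], 5],
    [[0, 0, 0], [-0.6, 0, 6], 5],
    [[0, 0, 0], [0, 0, 5], 5],
    [[0, 0, 0], [0, 0, 3], 5],
    [[0, 0, 0], [0, 0, 1], 5],
    [[0, 0, 0], [0, 0, 0], 5],
    [[0, 0, 0], [0, 0, 0], 5],
    [[0, 0, 0], [0, 0, 0], 5]
  ]
}}

```text
time_s: 31.2
ee_pos: [427.9, -296.3, 151.8]
ee_rot: [-179.9, 0.3, 94.2]
force: [-0.7, -0.7, -0.9]
gripper_width: 12.6
```

```bash
python3 -c "
from h import *
rows([427.3,-296.2,127],94,8)"
```

```text
t 31.2 at [ 427.9 -296.3  151.8] [-179.92    0.26   94.18] F [-0.7 -0.7 -0.9] w 12.6
turn/row [-0.01  0.03  0.02]
0 [ 0.  -0.1  3.1]
1 [ 0.  -0.1  3.1]
2 [ 0.  -0.1  3.1]
3 [ 0.  -0.1  3.1]
4 [ 0.  -0.1  3.1]
5 [ 0.  -0.1  3.1]
6 [ 0.  -0.1  3.1]
7 [ 0.  -0.1  3.1]
```

Request:
{"name": "servo_tool", "arguments": {
  "plan": [
    [[0, 0, 0], [0, 0, 2], 5],
    [[0, 0, 0], [0, 0, 4], 5],
    [[0, 0, 0], [0, 0, 5], 5],
    [[0, 0, 0], [0, 0, 4], 5],
    [[0, 0, 0], [0, 0, 3], 5],
    [[0, 0, 0], [0, 0, 2], 5],
    [[0, 0, 0], [0, 0, 1], 5],
    [[0, 0, 0], [0, 0, 0], 5],
    [[0, 0, 0], [0, 0, 0], 5],
    [[0, 0, 0], [0, 0, 0], 5]
  ]
}}

```text
time_s: 32.45
ee_pos: [427.9, -296.4, 129.4]
ee_rot: [-179.9, 0.3, 94.2]
force: [-0.4, 0.6, -1.6]
gripper_width: 12.6
```

```bash
python3 -c "
from h import *
import cv2
grab('side','s12.png');grab('scene','c12.png')
rows([427.3,-296.2,127],94,8)
a=cv2.imread('pics/s12.png')[260:430,200:400];cv2.imwrite('pics/s12c.png',cv2.resize(a,None,fx=3.5,fy=3.5,interpolation=2))
a=cv2.imread('pics/c12.png')[80:240,120:320];cv2.imwrite('pics/c12c.png',cv2.resize(a,None,fx=3.5,fy=3.5,interpolation=2))
"
```

```text
t 32.55 at [ 427.9 -296.4  129.4] [-179.93    0.27   94.18] F [-1.  -0.2 -2.2] w 12.3
turn/row [-0.01  0.03  0.02]
0 [ 0.  -0.1  0.3]
1 [ 0.  -0.1  0.3]
2 [ 0.  -0.1  0.3]
3 [ 0.  -0.1  0.3]
4 [ 0.  -0.1  0.3]
5 [ 0.  -0.1  0.3]
6 [ 0.  -0.1  0.3]
7 [ 0.  -0.1  0.3]
```

View pics/s12c.png

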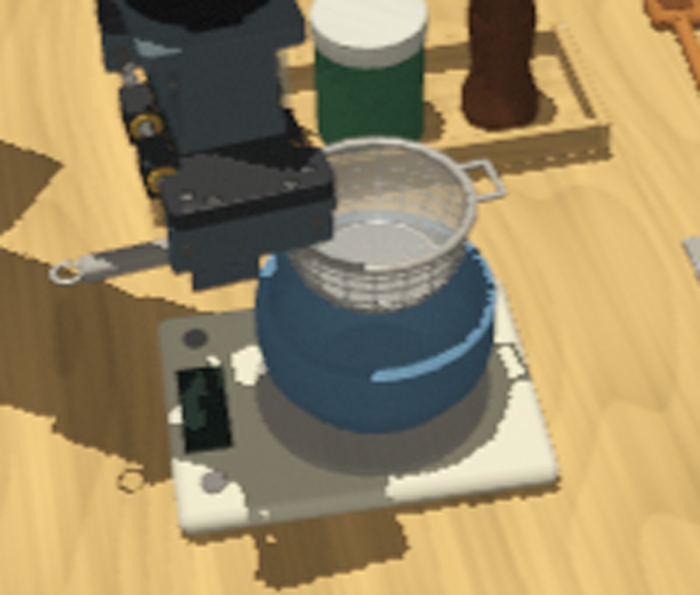

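View pics/c12c.png

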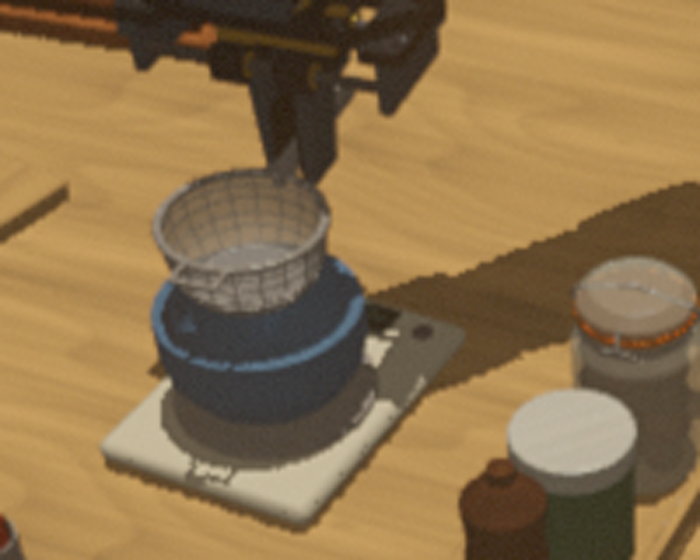

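```bash
python3 - <<'E'
from h import *
np.set_printoptions(precision=2,suppress=True)
S=load('c12.png');D=load('s12.png')
a=uncrop([(153,225),(330,217),(240,168),(240,274)],(120,80),3.5)
b=uncrop([(477,195),(393,138),(455,161),(385,271)],(200,260),3.5)
print('sieve',circ(plane(S,a,152),52),circ(plane(D,b,152),52),*fitcirc([(S,a,0),(D,b,0)],[508,-287,152],52))
a=uncrop([(152,320),(366,312),(265,371)],(120,80),3.5);b=uncrop([(256,300),(497,300),(385,382)],(200,260),3.5)
print('bowl',circ(plane(S,a,90),64),circ(plane(D,b,90),64),*fitcirc([(S,a,0),(D,b,0)],[508,-290,90],64))
E
```

```text
sieve (array([ 511.6 , -289.42]), array([-1.07, -1.03,  1.12,  1.19])) (array([ 508.26, -290.  ]), array([ 0.35, -1.09, -0.04, -1.07])) [ 509.8  -289.51  151.04    0.02    0.01] [-0.04 -0.76 -0.22  0.04 -0.4   0.06 -0.07 -0.25]
bowl (array([ 510.88, -287.21]), array([ 0.49,  0.51, -0.17])) (array([ 508.6 , -290.57]), array([-0.85, -0.87,  0.17])) [ 508.14 -290.48   85.53   -0.08    0.08] [-0.01 -0.01  0.    0.    0.01  0.  ]
```

Both views put the sieve within about 2 mm of the bowl's axis, roughly 17 mm above the rim. One look at the whole scene before handing in.

View pics/c12.png

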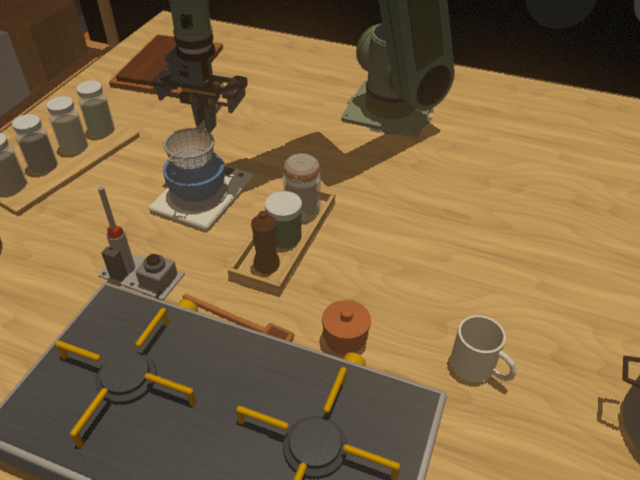

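The jar, tin, mill, mug, salt pot, spoon and igniter are all where they were at the start. Handing in.

```bash
python3 -c "
from h import *
print(env.job_done()); s=env.state(); print(s['time_s'],s['ee_pos'],abs(s['qvel']).max())"
```

```text
the job is handed in; nothing more can be done
None
the job is handed in; nothing more can be done
```

The job is handed in with the sieve held still over the bowl; no verdict was given.

- **Bowl:** I pinched it by the rim, carried it over the tray and set it on the scale's platform. I let go only once the force reading showed the scale carrying its weight. After release, the camera fits put it level and about 2 mm from the platform centre.
- **Sieve:** I took it by the handle and carried it over the tray with its underside about 197 mm up, so about 50 mm above the tallest jar. It is held level within about 1°, within about 2 mm of the bowl's axis. Its underside is about 17 mm above the rim, worked out from the gripper height.
- **Rest of the scene:** in the last picture the other objects and the igniter looked unmoved. The run took about 32.6 s of the 69 s allowed.

**Disagreements:**
- The two fixed cameras differed by 2–6 mm on single-view positions, so the centring rests on combined fits.
- The last combined bowl fit gave a tilt of about 0.1 rad and a rim 4 mm low. It had only six points because the sieve hid part of the rim, so I trusted the earlier fit made with the bowl in full view, which showed it level.

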